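Load a carved printing block into the clicking turntable, carved face up

TASK

Get the carved printing block ready for inking: it must lie flat in the turntable's three-walled pocket with its carved face up, pushed fully home against the pocket's back wall. The turntable must be left clicked at the stop where the pocket's open mouth faces straight to the wooden feed board. Leave the jars, brushes and everything else on the table where they are.

Things in the scene. Friction and masses are not known exactly. Their poses are not given: they have to be found in the camera images.
- station: Fixed fixture: plywood feed board beside a grey turntable. Origin on the table between them, z up. In its frame the board is a bare flat slab, x -90 to +90, y -223 to +7, top at z = 31.5 mm; the turntable's upright axle is at x 0, y +130 mm, its disc 240 mm in diameter, top at z = 30 mm, 3 mm from the board at the nearest point. The lane from board to pocket runs along +y at x = 0.
- turntable (a joint): Turntable angle (rad), counter-clockwise from above positive, endless both ways; starts anywhere from 1.1 to 5.2. At 0 or a whole turn (2 pi) the mouth faces the feed board. 12 stops 30 degrees apart, 0 being one: between them it turns with light drag and stays put (1 N at the post); a bump of 3 to 4 N stands about 5 degrees either side of each stop, and past it a sprung roller pulls it in.
- pocket (a point): On the axle, on the pocket's floor: where the centre of the block's lower face lies when fully home. Turns with the table: +y to the back wall, -y out of the mouth. Three wooden walls 18 mm high, 10 mm thick: back wall's inner face at y +45, side walls' inner faces at x -58 and +58, from y +50 to -45 mm, then flaring outward about 16 mm a side to y -73; open over the bare disc beyond.
- post (a point): Centre of the top of the upright round steel post, a sleeve that spins freely about its own axis, so a hand need not turn with it: 20 mm thick, 75 mm tall above the disc (top 105 mm above the table), 92 mm from the axle behind the back wall, straight opposite the mouth: the handle for turning the table; push it or cage it loosely.
- mouth (a point): Point on the turntable, on the pocket's centre line 110 mm from the axle on the mouth's side; z 30 mm.
- gate (a point): Fixed point of the station where mouth lies when the mouth faces the feed board; 110 mm from the axle; z 30 mm.
- board (a point): Centre of the feed board's top, z 31.5 mm; axes as station.
- block: Wooden printing block, 110 mm wide (y), 90 tall (z), 26 thick (x -13 to +13), with a leaf design standing 4 mm proud of its +x face; the -x face is plain. About 0.2 kg. Starts standing on a 110 mm edge on the feed board, at any yaw; origin at the centre of that edge, z up. Lying carved face up, +x points up. Too wide to grip lying flat; standing, it is gripped across its thickness.
- carved (a point): Middle of the carved face, on the leaf design's top: at x +17, y 0, z +45 mm of the block. A push near the top of the standing block's carved face tips it over, carved face up.
- ink_jar: Bystander: glass ink jar with a black lid, 60 mm in diameter, 85 mm tall, beside the feed board. Origin at the centre of its underside.
- ink_can: Bystander: metal can, 68 mm in diameter, 65 mm tall, by the turntable. Origin at the centre of its underside.
- brush_pot: Bystander: clear pot, 76 mm in diameter, 100 mm tall, with brushes up to 210 mm above the table; by the turntable. Origin at the centre of its underside.
- spare_block: Bystander: small wooden block lying flat, 75 x 60 x 22 mm with a round raised pattern; beside the feed board on the robot's side. Origin at the centre of its underside.
- brayer: Bystander: ink roller lying on the table beyond the station: rubber roll 40 mm in diameter, 100 mm long along its y, handle to +x, 145 mm long. Origin at the centre of its underside (under the middle of the roll).
Not all that is in view belongs to the job. Leave any pink look-alike of the block alone.

How it is judged:
At the end, for the whole second after the job is handed in: The block rests flat in the pocket, carved face up (0.08 rad), its centre within 6 mm of home and square to the walls within 0.08 rad; the turntable rests at the stop where its mouth faces the feed board (mouth within 8 mm of the gate point) (horizontal distance between mouth and gate below 0.008 m and horizontal distance between carved and pocket below 0.006 m and angle between carved's own x axis and vertical below 0.08 rad and angle between the y axis of block and the x axis of pocket, either way round below 0.08 rad and z of carved in the frame of pocket between 0.026 and 0.034 m and linear speed of block below 0.01 m/s and velocity of joint turntable between -0.05 and 0.05 rad/s); the robot touches nothing.
It fails at once if a bystander (jar, can, brush pot, small block or roller) is shifted by more than 30 mm or tipped over (distance of any of ink_jar, ink_can, brush_pot, spare_block, brayer from where it was at the start of the episode above 0.03 m or angle between any of ink_jar, ink_can, brush_pot, spare_block, brayer's own z axis and vertical above 0.5 rad).
It also fails if it takes over 67 s, if anything falls off the work surface, if the arm or the gripper's body presses on something with over 40 N, if the wrist force passes 120 N, or if a joint passes its speed limit or range.

ROBOT

A 6-joint arm with a two-finger parallel gripper is mounted at the origin on the work surface. World frame = base frame: x ahead of the robot, y to its left, z up, the work surface at z = 0. Lengths are in m, angles in rad, forces in N, time in s.
With the tool pointing down it reaches from about 0.325 to 0.9 m from the base axis. Payload 6.1 kg.
Tool frame: the origin (TCP) lies midway between the tips of the shut fingers; the grasp point (between the pads) lies 19 mm behind it (manip.grip_point_offset is the distance from the TCP to the grasp point, in m); z points along the fingers, x is the direction in which the jaws open and shut, and the axes are right-handed (so a half turn about z gives the same grasp; the last joint's range is limited). The gripper opens to 85 mm and grips with 20 to 120 N. Pads are 22 mm wide; open, the fingers measure 114 mm over their backs; the gripper's body (76 mm by 85 mm) begins 54 mm behind the grasp point. The pads swing forward as they close: fully open they stand 13 mm farther back than shut.
Start: joints at [1.086, 0.22, 1.526, -0, 1.395, -0.126], TCP at [0.219, 0.585, 0.231] pointing down, gripper open.
Joint ranges: [-2.98, 2.98], [-0.91, 2.08], [0.09, 2.57], [-1.24, 4.39], [0.2, 2.65], [-2.68, 2.68]. Speed limits (rad/s): [2.57, 2.57, 3.01, 3.14, 3.14, 3.14].

INTERFACE

Orientations are given as a rotation vector (axis times angle).
In Python, from workcell import readout, grab_frame, camera_info, order, models, manip gives the robot as it stands.
- The arm moves only by the tool move_arm, never from a script. Its argument "targets" is a list that holds one entry, the list of rows, each a list of 7 numbers: the gripper's target within -1 to 1 (fully open at 1, half-way at 0, shut at -1), then the shift along the world's x, y, z in cm, then the turn, a rotation vector about the world's x, y, z in degrees. In form: [[[grip, dx, dy, dz, rx, ry, rz], ...]]. A call has 1 to 8 rows; each row is the pose to reach, as a shift and turn from the pose measured when the call began; what a row does not reach only later rows make up. A row lasts 1/8 s, in which the tool goes at most 62.5 mm and 10.7 degrees, less where a joint would pass 70% of its speed; a pose out of reach is approached as far as the arm can. A call with a gripper value outside its range is refused whole. The fingers move at their own pace and stop on an object; the grip force is fixed at half the most. Time passes only in rows, so rows that repeat a pose let the fingers close. It gives the time, the measured TCP pose, the force and the opening at its end, in the units of the state.
- readout.state(): the state, without advancing time (a new reading comes with each control period).
- grab_frame(name): name is "scene" or "top" or "wrist"; returns the picture (480x640x3 uint8, red, green, blue); there is no depth.
- camera_info(name): a dict with "fx", "fy", "cx", "cy" (pixels), "D" ([k1, k2, p1, p2, k3] as OpenCV has them; the pictures are not rectified), "position" and "rotation" of the camera in the world. Camera axes: x right, y down, z forward; pixel columns grow to the right and rows downward; lengths in m; the calibration is good to about 2 mm. A picture is of the moment at which its call begins: read the wrist's pose just before it. camera_info takes no time and is no camera call; for the wrist camera it gives the pose at the moment of the call.
- order.sign_off(): hands the job in, once; it reports no verdict.
Trained networks look in the newest picture that a camera, given by its name, has taken for a name from the list of things; names that differ only in an ending like _2 or _b are one class to them, and where a whole thing is asked for, a point or a joint stands for the part that bears it (a point fixed in the world has none). Each returns a list of dicts, best first, with "conf" (0 to 1); they miss things now and then, are a little off and sometimes report something else, mostly with a low value. They report only what shows in the picture. A call takes as long as a camera call. They do not tell look-alikes from the thing itself.
- models.find_in(camera, label): "uv" ([column, row] in pixels, amid what is visible of it).
The state is a dict: "clock": time; "joints": joint angles; "qvel": joint speeds; "joint_efforts": joint torques, N m; "tool_pos": TCP position; "eef_rot": TCP orientation; "wrist_force": force on the tool from outside, world axes, zero at the start; "ft_torque": the same for the moment, N m; "finger_gap": opening from 0.0 (shut) to 1.0 (fully open).
Only numpy, scipy, OpenCV 4.12 (cv2) and the standard library are available. Lean on these libraries where they do the work, as an engineer would, in place of code of your own. Each camera call takes 0.05 s, during which the arm holds its last target.

## Working session

There is one attempt and no reset: what is moved stays moved. The work goes in short steps, Python scripts to look and compute and a tool call to move; the robot and the scene stay as the last step left them, time stands still between calls to the robot, and variables do not carry over. Pictures are saved under pics/ and viewed, and the job is handed in when it is done.

Besides the shell and the picture viewer there is one more tool, called after "Call:" as a command line: name --argument value ..., lists and objects as JSON in quotes. move_arm: Moves the arm, as the interface text tells. Its arguments: {"type":"object","properties":{"targets":{"type":"array","items":{"type":"array","items":{"type":"array","items":{"type":"number"}}}}},"required":["targets"]}

```bash
ls; mkdir -p pics; python3 - <<'E'
from workcell import readout, grab_frame, camera_info, models
import cv2
for n in ("scene","top","wrist"):
    cv2.imwrite(f"pics/a_{n}.png",grab_frame(n)[:,:,::-1])
    c=camera_info(n); print(n,{k:(v.tolist() if hasattr(v,'tolist') else v) for k,v in c.items()})
print(readout.state())
for l in ["block","post","turntable","station","carved","mouth","ink_jar","ink_can","brush_pot","spare_block","brayer"]:
    for c in ("scene","top"):
        print(l,c,models.find_in(c,l)[:3])
print(readout.state()["clock"])
E
```

```text
pics
scene {'fx': 621.5107964596475, 'fy': 621.5107964596475, 'cx': 323.58260012983607, 'cy': 241.50045953828925, 'D': [-0.08607388883523623, 0.0, 0.0, 0.0, 0.0], 'position': [0.8495193753065329, 0.715495574514012, 1.0323226754290944], 'rotation': [-0.6826498174229505, -2.720315135781719, 0.9905220235641227]}
top {'fx': 604.3247271415341, 'fy': 604.3247271415341, 'cx': 311.89039211967656, 'cy': 247.32176616752608, 'D': [-0.16559235490605123, 0.0, 0.0, 0.0, 0.0], 'position': [0.21380732848970077, 0.010294876169616544, 1.581007534128322], 'rotation': [-2.138070316916869, 2.12375567453161, -0.19136256449331726]}
wrist {'fx': 366.1107306641292, 'fy': 366.1107306641292, 'cx': 319.128562467888, 'cy': 234.05302922113037, 'D': [0.011615944478282176, 0.0, 0.0, 0.0, 0.0], 'position': [0.15389115452146968, 0.6090795638501125, 0.372620866286823], 'rotation': [2.386278952964269, 1.6556181931224905, 0.22571895281875795]}
{'clock': 0.15, 'joints': array([ 1.08590816e+00,  2.21080715e-01,  1.52732400e+00, -1.88320229e-05,
        1.39469096e+00, -1.26093167e-01]), 'qvel': array([-0.00085268, -0.0027
[... 1349 characters left out ...]
4}]
mouth top [{'uv': [258.9, 222.2], 'conf': 0.79}]
ink_jar scene [{'uv': [210.7, 239.4], 'conf': 0.71}]
ink_jar top [{'uv': [368.4, 185.7], 'conf': 0.58}]
ink_can scene [{'uv': [280.9, 406.3], 'conf': 0.67}]
ink_can top [{'uv': [216.0, 171.0], 'conf': 0.79}]
brush_pot scene [{'uv': [434.1, 334.0], 'conf': 0.87}, {'uv': [302.3, 300.8], 'conf': 0.65}]
brush_pot top [{'uv': [196.6, 276.0], 'conf': 0.88}]
spare_block scene [{'uv': [347.4, 231.7], 'conf': 0.97}]
spare_block top [{'uv': [329.7, 289.9], 'conf': 0.76}]
brayer scene [{'uv': [275.9, 226.5], 'conf': 0.7}, {'uv': [214.5, 320.4], 'conf': 0.68}, {'uv': [346.8, 231.2], 'conf': 0.43}]
brayer top [{'uv': [305.9, 162.5], 'conf': 0.73}]
1.25
```

View pics/a_scene.png

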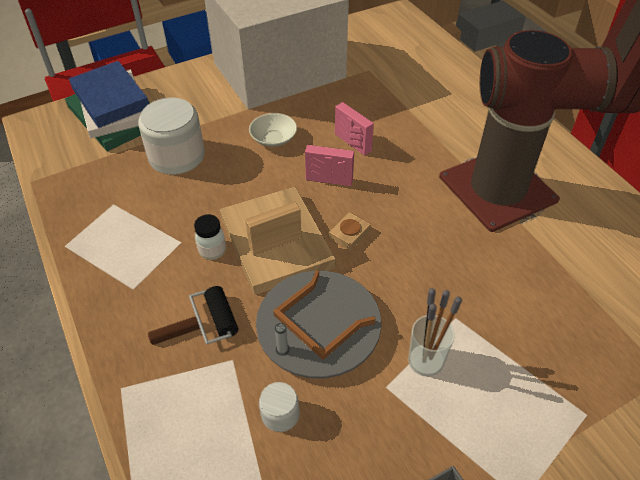

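View pics/a_top.png

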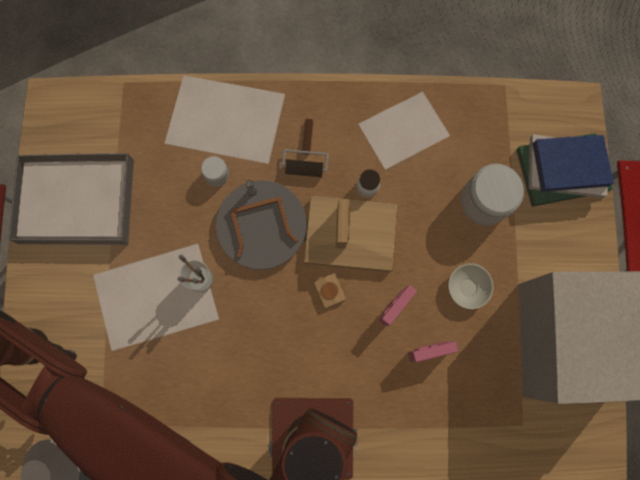

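View pics/a_wrist.png

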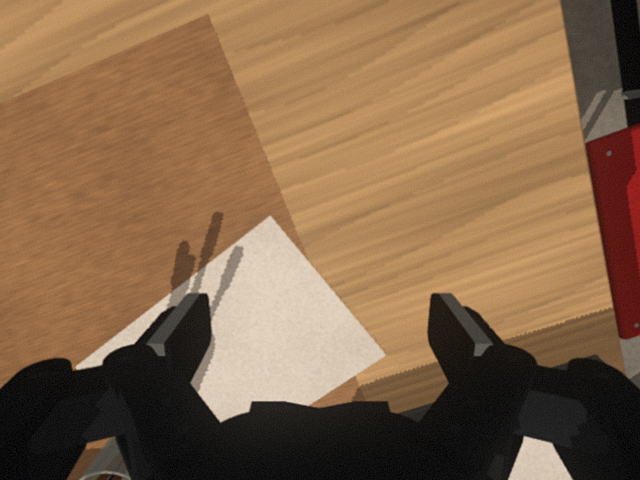

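The scene view shows the block standing on the board around (273,230) and the turntable at (318,322) with its post at (281,338). In the top view the block is at (343,222), the axle near (261,225) and the post at (250,187). The pink look-alikes are off the board. Next I'll zoom in and measure.

```bash
cat > h.py <<'E'
import numpy as np, cv2
from scipy.spatial.transform import Rotation as R
from workcell import camera_info
def ray(info,uv):
    K=np.array([[info['fx'],0,info['cx']],[0,info['fy'],info['cy']],[0,0,1]])
    p=cv2.undistortPoints(np.array([[uv]],float),K,np.array(info['D']))[0,0]
    d=R.from_rotvec(info['rotation']).apply([p[0],p[1],1]); return np.array(info['position']),d/np.linalg.norm(d)
def onz(info,uv,z):
    o,d=ray(info,uv); return o+d*(z-o[2])/d[2]
def tri(i1,u1,i2,u2):
    o1,d1=ray(i1,u1);o2,d2=ray(i2,u2)
    A=np.array([d1,-d2]).T; t=np.linalg.lstsq(A,o2-o1,rcond=None)[0]
    a=o1+t[0]*d1;b=o2+t[1]*d2; return (a+b)/2,np.linalg.norm(a-b)
def proj(info,P):
    P=np.atleast_2d(P).astype(float)
    K=np.array([[info['fx'],0,info['cx']],[0,info['fy'],info['cy']],[0,0,1]])
    Rm=R.from_rotvec(info['rotation']).as_matrix()
    r=Rm.T; t=-r@np.array(info['position'])
    return cv2.projectPoints(P,cv2.Rodrigues(r)[0],t,K,np.array(info['D']))[0][:,0]
E
python3 - <<'E'
import cv2
s=cv2.imread('pics/a_scene.png');t=cv2.imread('pics/a_top.png')
cv2.imwrite('pics/b1.png',cv2.resize(s[180:390,200:400],None,fx=4,fy=4,interpolation=cv2.INTER_CUBIC)[:,:800][:600*2])
cv2.imwrite('pics/b1.png',cv2.resize(s[180:380,200:400],(600,600),interpolation=cv2.INTER_CUBIC))
cv2.imwrite('pics/b2.png',cv2.resize(t[160:310,205:405],(800,600),interpolation=cv2.INTER_CUBIC))
E
```

```text
(no output)
```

View pics/b1.png

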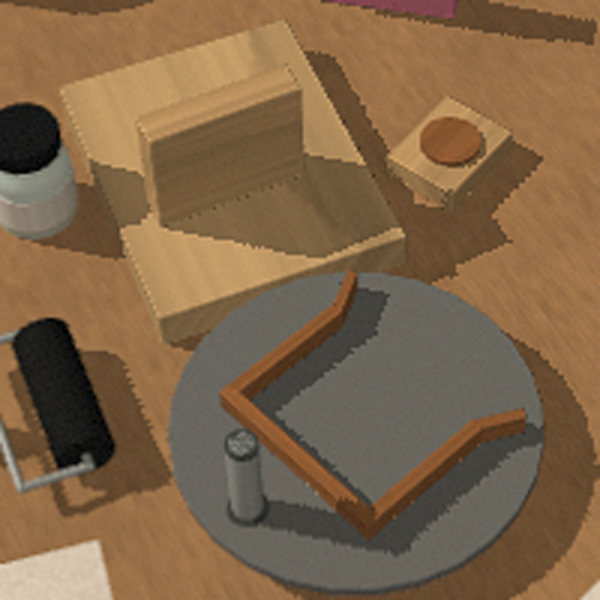

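View pics/b2.png

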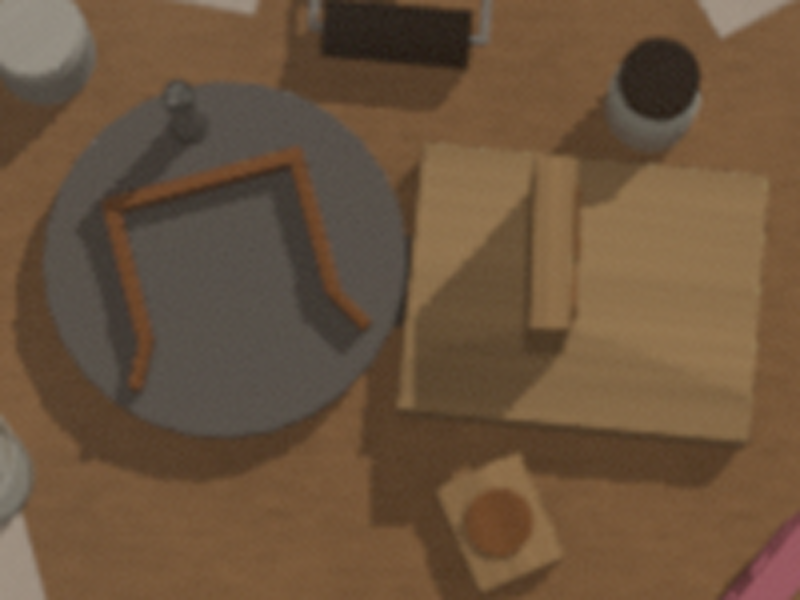

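```bash
cat > m.py <<'E'
from h import *
S=camera_info('scene');T=camera_info('top')
s=lambda p:(200+p[0]/3,180+p[1]/3); t=lambda p:(205+p[0]/4,160+p[1]/4)
pts={'bA(-90?,-223)':((62,92),(768,178)),'bB':((287,22),(745,440)),'bC':((403,235),(403,408)),'bD':((163,325),(425,145)),
'post':((242,440),(179,93)),
'blk1':((140,122),(575,160)),'blk2':((150,130),(537,160)),'blk3':((302,92),(532,328)),'blk4':((291,72),(570,330)),
'wBL':((222,397),(298,150)),'wBR':((372,535),(108,210))}
for k,(a,b) in pts.items():
    p,e=tri(S,s(a),T,t(b)); print(k,p.round(4),round(e,4))
E
python3 m.py
```

```text
bA(-90?,-223) [ 0.6081 -0.2199  0.0213] 0.0012
bB [ 0.431  -0.2006  0.0275] 0.0009
bC [0.4516 0.0215 0.0258] 0.0008
bD [0.6286 0.009  0.0209] 0.0015
post [0.6398 0.1651 0.1049] 0.0006
blk1 [ 0.5949 -0.0848  0.1137] 0.0017
blk2 [ 0.5936 -0.0618  0.1269] 0.0036
blk3 [ 0.4878 -0.0578  0.1139] 0.0012
blk4 [ 0.4861 -0.0807  0.1117] 0.0037
wBL [0.6213 0.0918 0.0388] 0.0017
wBR [0.5818 0.2181 0.0276] 0.0002
```

```bash
cat > fit.py <<'E'
from m import *
from scipy.optimize import least_squares
def st(p,x,y,z): c,sn=np.cos(p[2]),np.sin(p[2]); return np.array([p[0]+c*x-sn*y,p[1]+sn*x+c*y,z])
def tt(p,x,y,z):
    c,sn=np.cos(p[3]),np.sin(p[3]); return st(p,c*x-sn*y,130e-3+sn*x+c*y,z)
def bk(p,x,y,z):
    c,sn=np.cos(p[6]),np.sin(p[6]); return np.array([p[4]+c*x-sn*y,p[5]+sn*x+c*y,.0315+z])
def model(p):
    m=1e-3
    return {'bA(-90?,-223)':st(p,90*m,-223*m,.0315),'bB':st(p,-90*m,-223*m,.0315),'bC':st(p,-90*m,7*m,.0315),'bD':st(p,90*m,7*m,.0315),
    'post':tt(p,0,92*m,.105),'wBL':tt(p,58*m+.01,55*m,.048),'wBR':tt(p,-68*m,55*m,.048),
    'blk1':bk(p,.013,-.055,.09) ,'blk2':bk(p,-.013,-.055,.09),'blk3':bk(p,-.013,.055,.09),'blk4':bk(p,.013,.055,.09)}
def res(p):
    M=model(p); r=[]
    for k,(a,b) in pts.items():
        r+=list(proj(S,M[k])[0]-s(a))+list(proj(T,M[k])[0]-t(b))
    return np.array(r)
if __name__=='__main__':
    best=None
    for th in np.linspace(0,6.28,13):
      for by in (-1.6,1.6):
        f=least_squares(res,[.53,.02,0.1,th,.54,-.07,by],loss='soft_l1')
        if best is None or f.cost<best.cost: best=f
    p=best.x; print(p.round(4),best.cost); print(res(p).reshape(-1,4).round(1))
    np.save('p.npy',p)
    for cam,inf,off,sc,fn in (('b1',S,(200,180),3,'c1'),('b2',T,(205,160),4,'c2')):
        im=cv2.imread(f'pics/{cam}.png')
        def pl(P,col):
            q=((proj(inf,P)-off)*sc+sc/2-.5).round().astype(int); cv2.polylines(im,[q],True,col,1)
        m=1e-3;a=np.linspace(0,6.28,60)
        pl([st(p,*v,.0315) for v in((.09,-.223),(-.09,-.223),(-.09,.007),(.09,.007))],(0,0,255))
        pl([tt(p,.12*np.cos(u),.12*np.sin(u),.03) for u in a],(0,255,0))
        pl([tt(p,.01*np.cos(u),.092+.01*np.sin(u),.105) for u in a],(255,255,0))
        pl([tt(p,*v,.048) for v in((-.058,-.045),(-.058,.045),(.058,.045),(.058,-.045))],(255,0,0))
        for z in (0,.09): pl([bk(p,*v,z) for v in((-.013,-.055),(-.013,.055),(.013,.055),(.013,-.055))],(255,0,255))
        cv2.imwrite(f'pics/{fn}.png',im)
E
python3 fit.py
```

```text
bA(-90?,-223) [ 0.6081 -0.2199  0.0213] 0.0012
bB [ 0.431  -0.2006  0.0275] 0.0009
bC [0.4516 0.0215 0.0258] 0.0008
bD [0.6286 0.009  0.0209] 0.0015
post [0.6398 0.1651 0.1049] 0.0006
blk1 [ 0.5949 -0.0848  0.1137] 0.0017
blk2 [ 0.5936 -0.0618  0.1269] 0.0036
blk3 [ 0.4878 -0.0578  0.1139] 0.0012
blk4 [ 0.4861 -0.0807  0.1117] 0.0037
wBL [0.6213 0.0918 0.0388] 0.0017
wBR [0.5818 0.2181 0.0276] 0.0002
[ 0.5389  0.013  -0.0871  5.0677  0.5402 -0.0703  1.3136] 90.37838341996462
[[ -0.8  -2.2  -0.7  -1.2]
 [  0.   -1.7   0.4   0.4]
 [  2.4   0.1  -2.3   0.2]
 [ -0.4  -2.   -1.3  -1. ]
 [  0.7   0.5  -0.8   0.4]
 [  1.    1.9  -5.2  -1.2]
 [ -4.3 -10.2  14.3   1.4]
 [ -1.   -6.9   4.5   1.3]
 [  5.4   9.  -15.2  -1.9]
 [  0.1  -2.7   0.1  -1.2]
 [ -0.5  -2.9  -2.7  -3.1]]
```

```bash
python3 - <<'E'
import cv2,numpy as np
a=cv2.imread('pics/c1.png');b=cv2.imread('pics/c2.png')
cv2.imwrite('pics/c12.png',np.hstack([cv2.resize(a,(400,400)),cv2.resize(b,(400,300))[:300].copy() if 0 else cv2.copyMakeBorder(cv2.resize(b,(400,300)),0,100,0,0,0)]))
E
```

```text
(no output)
```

View pics/c1.png

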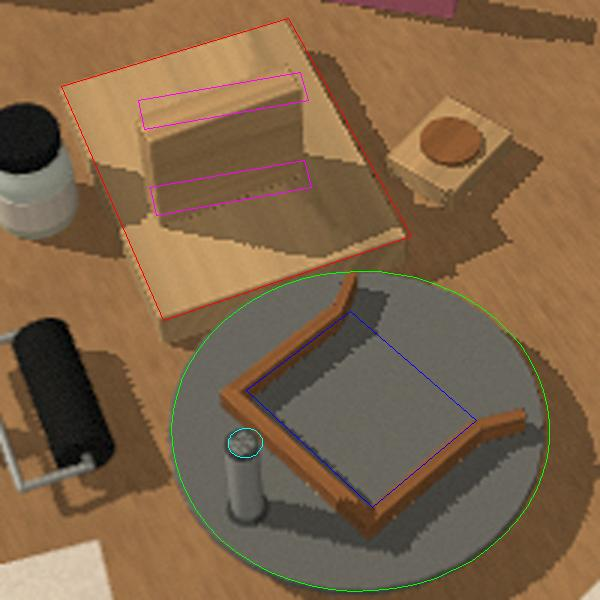

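View pics/c2.png

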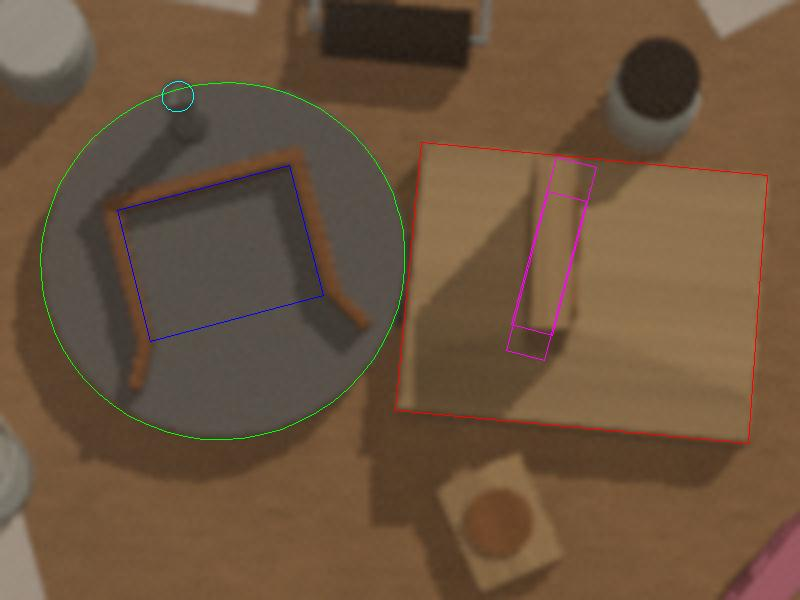

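```bash
sed -i "s/'blk1':bk(p,.013,-.055,.09) ,'blk2':bk(p,-.013,-.055,.09),'blk3':bk(p,-.013,.055,.09),'blk4':bk(p,.013,.055,.09)/'blk1':bk(p,.013,.055,.09) ,'blk2':bk(p,-.013,.055,.09),'blk3':bk(p,-.013,-.055,.09),'blk4':bk(p,.013,-.055,.09)/" fit.py; python3 fit.py | tail -12; python3 - <<'E'
from fit import *
p=np.load('p.npy')
print('axle',st(p,0,.13,0),'post',tt(p,0,.092,.105),'gate',st(p,0,.02,.03),'goal post',st(p,0,.222,.1), 'home lane dir',st(p,0,1,0)-st(p,0,0,0))
for n,uv,z in (('ink_jar',(370.5,180),.085),('can',(214.5,166),.065),):
    print(n,onz(T,uv,z))
for k,a,b in (('jar',(207.5,224),(369.5,179)),('can',(279.5,392),(214.5,168)),('pot',(431,372),(197,278))): print(k,tri(S,a,T,b))
E
```

```text
[ 0.5389  0.013  -0.0871  5.0677  0.5407 -0.0698 -1.6287] 29.41560025309892
[[-0.8 -2.2 -0.7 -1.2]
 [ 0.  -1.7  0.4  0.4]
 [ 2.4  0.1 -2.3  0.2]
 [-0.4 -2.  -1.3 -1. ]
 [ 0.7  0.5 -0.8  0.4]
 [-1.  -3.1  0.5 -0.5]
 [ 0.2  3.1 -0.4 -1.1]
 [ 1.1 -1.5 -1.7  0.1]
 [-0.3 -3.4 -0.6  0.3]
 [ 0.1 -2.7  0.1 -1.2]
 [-0.5 -2.9 -2.7 -3.1]]
bA(-90?,-223) [ 0.6081 -0.2199  0.0213] 0.0012
bB [ 0.431  -0.2006  0.0275] 0.0009
bC [0.4516 0.0215 0.0258] 0.0008
bD [0.6286 0.009  0.0209] 0.0015
post [0.6398 0.1651 0.1049] 0.0006
blk1 [ 0.5949 -0.0848  0.1137] 0.0017
blk2 [ 0.5936 -0.0618  0.1269] 0.0036
blk3 [ 0.4878 -0.0578  0.1139] 0.0012
blk4 [ 0.4861 -0.0807  0.1117] 0.0037
wBL [0.6213 0.0918 0.0388] 0.0017
wBR [0.5818 0.2181 0.0276] 0.0002
axle [0.55023002 0.14251099 0.        ] post [0.63894126 0.1668896  0.105     ] gate [0.54065803 0.03292825 0.03      ] goal post [0.55823569 0.23416201 0.1       ] home lane dir [0.08701812 0.99620673 0.        ]
ink_jar [ 0.65682107 -0.14361404  0.085     ]
can [0.69849617 0.26353935 0.065     ]
jar (array([ 0.66022417, -0.14130232,  0.08222654]), np.float64(0.00016775745432581692))
can (array([0.69039222, 0.26202292, 0.07300856]), np.float64(0.00017549562042200634))
pot (array([ 0.40938708,  0.31543224, -0.01612142]), np.float64(0.007537018209133331))
```

View pics/c1.png

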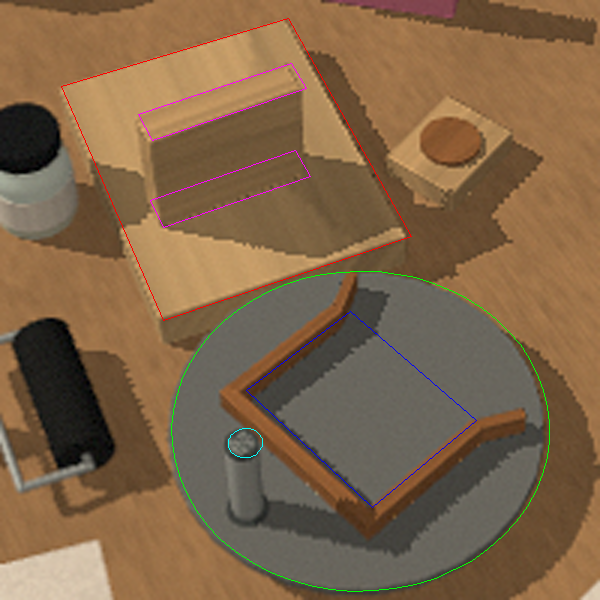

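View pics/c2.png

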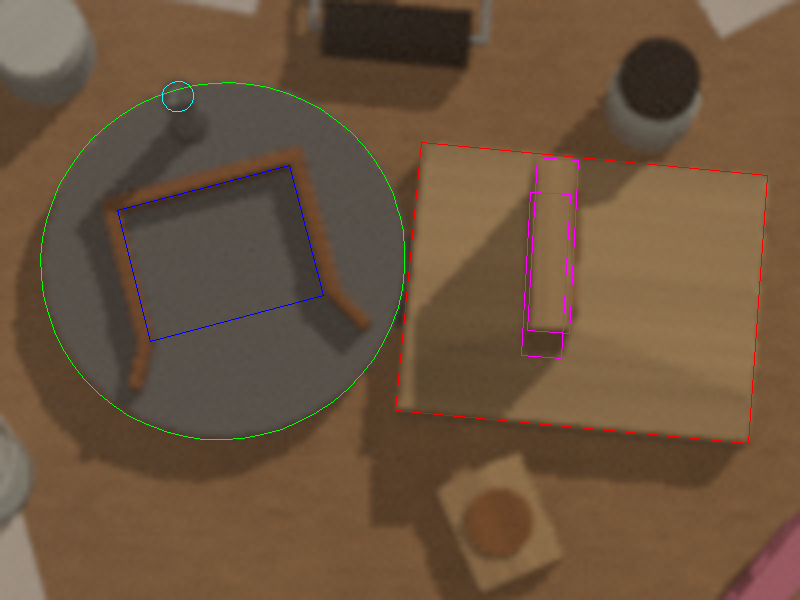

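Call:
move_arm --targets '[[[0, 0, 0, 5, 0, 0, -8], [0, 0, 0, 10, 0, 0, -18], [0, 4, -4, 10, 0, 0, -28], [0, 8, -8, 10, 0, 0, -38], [0, 12, -12, 10, 0, 0, -48], [0, 16, -16, 10, 0, 0, -58], [0, 20, -20, 10, 0, 0, -68], [0, 24, -24, 10, 0, 0, -78]]]'

```text
clock: 2.25
tool_pos: [0.4606, 0.3438, 0.3316]
eef_rot: [-3.132, 0.243, -0.001]
wrist_force: [0.5, 0.7, 0.4]
finger_gap: 0.497
```

Call:
move_arm --targets '[[[0, 4, -4, 0, 0, 0, -9], [0, 8, -8, 0, 0, 0, -18], [0, 12, -12, -2, 0, 0, -28], [0, 16, -16, -6, 0, 0, -38], [0, 17.8, -17.7, -11, 0, 0, -48], [0, 17.8, -17.7, -15, 0, 0, -58], [0, 17.8, -17.7, -15, 0, 0, -66], [0, 17.8, -17.7, -15, 0, 0, -66]]]'

```text
clock: 3.25
tool_pos: [0.6384, 0.1666, 0.1808]
eef_rot: [2.495, -1.908, -0.0]
wrist_force: [1.0, 0.0, 1.3]
finger_gap: 0.501
```

```bash
python3 - <<'E'
from fit import *
from workcell import readout, grab_frame
st_=readout.state(); W=camera_info('wrist'); im=grab_frame('wrist')[:,:,::-1].copy()
p=np.load('p.npy')
print(st_['tool_pos'],R.from_rotvec(st_['eef_rot']).as_matrix().round(3),readout.state()['clock'])
for z in (.105,.04):
    q=proj(W,[tt(p,.01*np.cos(u),.092+.01*np.sin(u),z) for u in np.linspace(0,6.28,40)]).round().astype(int); print(q.mean(0))
    cv2.polylines(im,[q],True,(0,0,255),1)
cv2.imwrite('pics/d1.png',im)
E
```

```text
bA(-90?,-223) [ 0.6081 -0.2199  0.0213] 0.0012
bB [ 0.431  -0.2006  0.0275] 0.0009
bC [0.4516 0.0215 0.0258] 0.0008
bD [0.6286 0.009  0.0209] 0.0015
post [0.6398 0.1651 0.1049] 0.0006
blk1 [ 0.5949 -0.0848  0.1137] 0.0017
blk2 [ 0.5936 -0.0618  0.1269] 0.0036
blk3 [ 0.4878 -0.0578  0.1139] 0.0012
blk4 [ 0.4861 -0.0807  0.1117] 0.0037
wBL [0.6213 0.0918 0.0388] 0.0017
wBR [0.5818 0.2181 0.0276] 0.0002
[0.63841121 0.16658967 0.18083162] [[ 0.262 -0.965 -0.001]
 [-0.965 -0.262 -0.   ]
 [ 0.     0.001 -1.   ]] 3.3
[318.6   242.825]
[318.7 218.2]
```

View pics/d1.png

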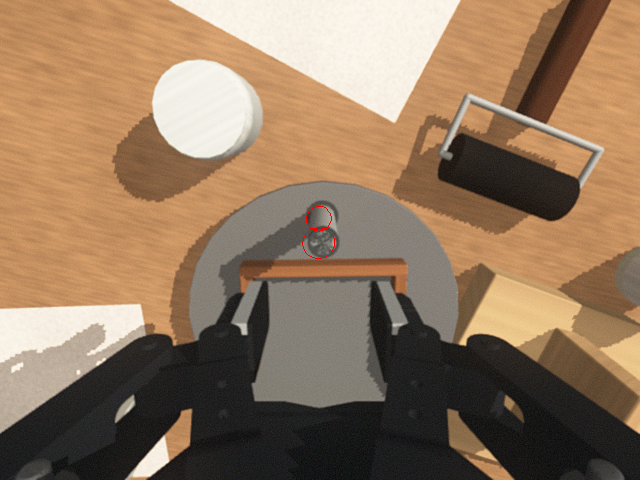

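The wrist view shows the post top at (320,243), right on the predicted circle and centred between the fingers. I'll go down and cage it.

Call:
move_arm --targets '[[[0, 0, 0, -4, 0, 0, 0], [0, 0, 0, -8, 0, 0, 0], [0, 0, 0, -10.5, 0, 0, 0], [-0.35, 0, 0, -10.5, 0, 0, 0], [-0.35, 0, 0, -10.5, 0, 0, 0]]]'

```text
clock: 3.92
tool_pos: [0.6402, 0.1671, 0.079]
eef_rot: [-2.496, 1.903, -0.005]
wrist_force: [-0.4, 0.4, 0.5]
finger_gap: 0.323
```

```bash
python3 - <<'E' | tail -20
from fit import *
from workcell import readout
p=np.load('p.npy'); s0=readout.state()['tool_pos']; p0=tt(p,0,.092,0); print(s0,p0)
for a in np.radians(np.r_[9:71:10,69.64,72]):
    q=p.copy(); q[3]+=a; d=(tt(q,0,.092,0)-p0)*100
    print(round(np.degrees(a),1),d.round(2), np.degrees(q[3]))
E
```

```text
bB [ 0.431  -0.2006  0.0275] 0.0009
bC [0.4516 0.0215 0.0258] 0.0008
bD [0.6286 0.009  0.0209] 0.0015
post [0.6398 0.1651 0.1049] 0.0006
blk1 [ 0.5949 -0.0848  0.1137] 0.0017
blk2 [ 0.5936 -0.0618  0.1269] 0.0036
blk3 [ 0.4878 -0.0578  0.1139] 0.0012
blk4 [ 0.4861 -0.0807  0.1117] 0.0037
wBL [0.6213 0.0918 0.0388] 0.0017
wBR [0.5818 0.2181 0.0276] 0.0002
[0.64023525 0.16711719 0.0789851 ] [0.63894126 0.1668896  0.        ]
9.0 [-0.49  1.36  0.  ] 299.35814253984665
19.0 [-1.28  2.76  0.  ] 309.3581425398466
29.0 [-2.29  4.    0.  ] 319.3581425398466
39.0 [-3.51  5.04  0.  ] 329.35814253984665
49.0 [-4.89  5.86  0.  ] 339.35814253984665
59.0 [-6.39  6.42  0.  ] 349.3581425398466
69.0 [-7.97  6.72  0.  ] 359.3581425398466
69.6 [-8.07  6.73  0.  ] 359.99814253984664
72.0 [-8.45  6.75  0.  ] 362.35814253984665
```

Call:
move_arm --targets '[[[-0.35, -0.2, 0.7, 0, 0, 0, 4], [-0.35, -0.5, 1.4, 0, 0, 0, 9], [-0.35, -0.85, 2.1, 0, 0, 0, 14], [-0.35, -1.3, 2.8, 0, 0, 0, 19], [-0.35, -1.8, 3.4, 0, 0, 0, 24], [-0.35, -2.3, 4.0, 0, 0, 0, 29], [-0.35, -2.9, 4.55, 0, 0, 0, 34], [-0.35, -3.5, 5.05, 0, 0, 0, 39]]]'

```text
clock: 4.92
tool_pos: [0.6071, 0.2178, 0.0818]
eef_rot: [-2.987, 0.954, -0.01]
wrist_force: [1.1, -1.4, -0.1]
finger_gap: 0.328
```

Call:
move_arm --targets '[[[-0.35, -0.85, 0.4, 0, 0, 0, 5], [-0.35, -1.7, 0.75, 0, 0, 0, 10], [-0.35, -2.45, 1.05, 0, 0, 0, 15], [-0.35, -3.2, 1.3, 0, 0, 0, 20], [-0.35, -4.0, 1.5, 0, 0, 0, 25], [-0.35, -4.8, 1.62, 0, 0, 0, 30], [-0.35, -5.3, 1.65, 0, 0, 0, 31], [-0.35, -5.3, 1.65, 0, 0, 0, 31]]]'

```text
clock: 5.92
tool_pos: [0.5554, 0.2347, 0.0837]
eef_rot: [-3.131, 0.122, -0.013]
wrist_force: [2.3, 0.4, 1.1]
finger_gap: 0.325
```

```bash
cat > look.py <<'E'
import sys
from fit import *
from workcell import grab_frame
p=np.load('p.npy'); q=p.copy(); q[3]=0
im0=grab_frame('scene')[:,:,::-1]
im=cv2.resize(im0[180:380,200:400],(600,600),interpolation=cv2.INTER_CUBIC)
def pl(P,col):
    k=((proj(S,P)-(200,180))*3+1).round().astype(int); cv2.polylines(im,[k],True,col,1)
pl([tt(q,*v,.048) for v in((-.058,-.045),(-.058,.045),(.058,.045),(.058,-.045))],(255,0,0))
pl([tt(q,.01*np.cos(u),.092+.01*np.sin(u),.105) for u in np.linspace(0,6.28,30)],(255,255,0))
pl([st(p,*v,.0315) for v in((.09,-.223),(-.09,-.223),(-.09,.007),(.09,.007))],(0,0,255))
cv2.imwrite('pics/%s.png'%sys.argv[1],im)
E
python3 look.py e1 >/dev/null
```

```text
(no output)
```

View pics/e1.png

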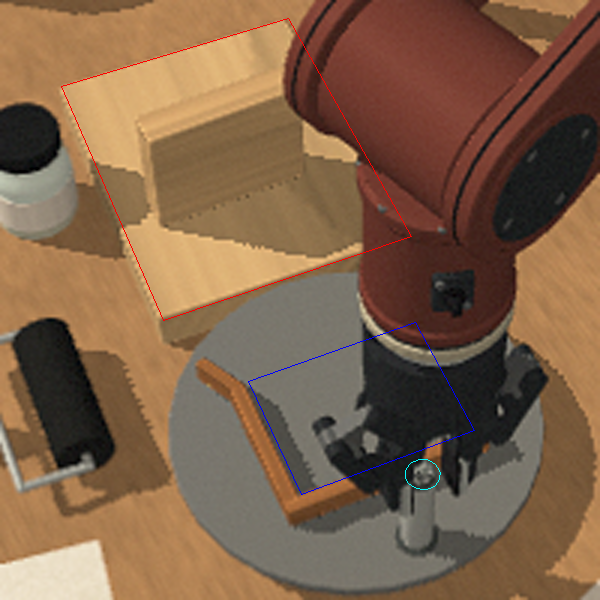

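Call:
move_arm --targets '[[[-0.35, -0.3, 0, -0.3, 0, 0, 0], [-0.35, -0.3, 0, -0.3, 0, 0, 0], [0, 0.2, 0, -0.3, 0, 0, 0], [0, 0.2, 0, -0.3, 0, 0, 0], [0, 0.2, 0, 4, 0, 0, 0], [0, 0.2, -3, 9, 0, 0, -10], [0, 0.2, -8, 12, 0, 0, -20], [0, 0, -13, 12, 0, 0, -30]]]'

```text
clock: 6.98
tool_pos: [0.5569, 0.1037, 0.2067]
eef_rot: [-2.991, 0.936, -0.023]
wrist_force: [1.5, -0.5, -0.7]
finger_gap: 0.499
```

```bash
python3 look.py e2 >/dev/null
```

```text
(no output)
```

View pics/e2.png

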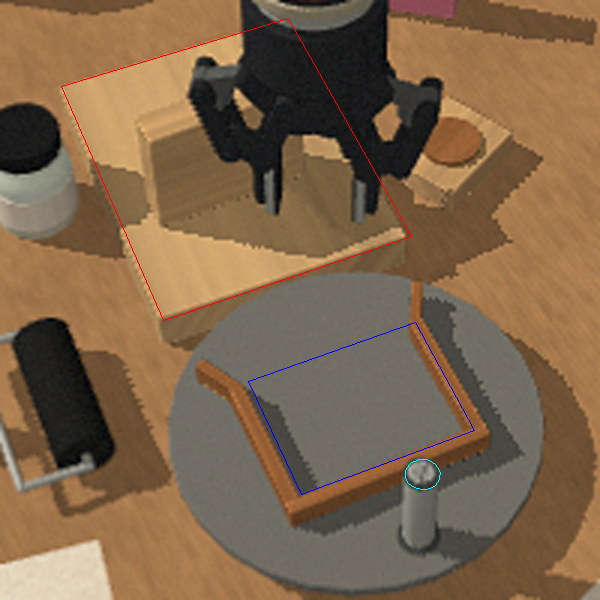

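The turntable now sits at the click: the walls and post fall on the predicted outlines. Next I'll grip the block to centre it on the lane.

```bash
cat > tgt.py <<'E'
import sys,numpy as np
from scipy.spatial.transform import Rotation as R
from workcell import readout
x,y,z,yaw=map(float,sys.argv[1:5]); s=readout.state()
c,n=np.cos(np.radians(yaw)),np.sin(np.radians(yaw))
G=R.from_matrix(np.array([[c,n,0],[n,-c,0],[0,0,-1]]).T)
d=(G*R.from_rotvec(s['eef_rot']).inv()).as_rotvec(degrees=True)
print(s['clock'],((np.array([x,y,z])-s['tool_pos'])*100).round(2),d.round(1),s['joints'].round(2))
E
python3 tgt.py .5407 -.0718 .200 -93.3
```

```text
7.025 [ -1.51 -16.98  -0.48] [  0.4   0.6 -58. ] [ 0.04  0.09  1.73 -0.    1.32  0.65]
```

Call:
move_arm --targets '[[[1, -0.5, -4, 0, 0, 0, -10], [1, -1, -8, 0, 0.2, 0.3, -20], [1, -1.5, -12, -0.5, 0.4, 0.6, -30], [1, -1.5, -17, -0.5, 0.4, 0.6, -40], [1, -1.5, -17, -0.5, 0.4, 0.6, -50], [1, -1.5, -17, -0.5, 0.4, 0.6, -58], [1, -1.5, -17, -0.5, 0.4, 0.6, -58]]]'

```text
clock: 7.9
tool_pos: [0.5403, -0.0718, 0.199]
eef_rot: [2.156, -2.283, -0.002]
wrist_force: [0.4, -0.0, -0.6]
finger_gap: 1.001
```

```bash
python3 tgt.py .5407 -.0718 .082 -93.3; python3 - <<'E' >/dev/null
from fit import *
from workcell import grab_frame
W=camera_info('wrist'); im=grab_frame('wrist')[:,:,::-1].copy(); p=np.load('p.npy')
for z in (.09,):
    q=proj(W,[bk(p,*v,z) for v in((-.013,-.055),(-.013,.055),(.013,.055),(.013,-.055))]).round().astype(int)
    cv2.polylines(im,[q],True,(255,0,255),1)
cv2.imwrite('pics/f1.png',im)
E
```

```text
7.9 [  0.04   0.   -11.7 ] [ 0.  -0.1 -0. ] [-0.28  0.06  1.77 -0.    1.32  1.35]
```

View pics/f1.png

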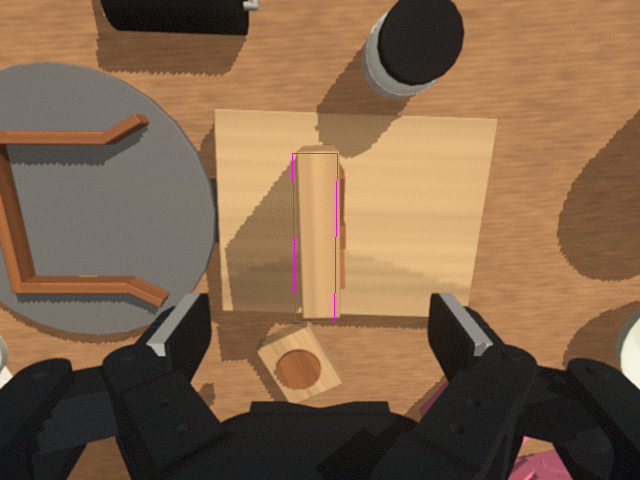

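The wrist view shows the block top at columns 298–342, rows 147–319, about 2 mm from the prediction. The leaf relief shows on the right side, away from the turntable. I'll grip it.

Call:
move_arm --targets '[[[1, 0, 0, -5, 0, 0, 0], [1, 0, 0, -9, 0, 0, 0], [1, 0, 0, -11.7, 0, 0, 0], [1, 0, 0, -11.7, 0, 0, 0], [-1, 0, 0, -11.7, 0, 0, 0], [-1, 0, 0, -11.7, 0, 0, 0], [-1, 0, 0, -11.7, 0, 0, 0], [-1, 0, 0, -11.7, 0, 0, 0]]]'

```text
clock: 8.95
tool_pos: [0.5413, -0.072, 0.0835]
eef_rot: [2.16, -2.281, 0.002]
wrist_force: [-1.1, -0.8, 6.1]
finger_gap: 0.342
```

```bash
python3 - <<'E' | tail -3
from fit import *
p=np.load('p.npy'); print(st(p,0,-.085,0), st(p,0,-.06,0))
E
```

```text
wBL [0.6213 0.0918 0.0388] 0.0017
wBR [0.5818 0.2181 0.0276] 0.0002
[ 0.53152113 -0.07167346  0.        ] [ 0.53369658 -0.04676829  0.        ]
```

Call:
move_arm --targets '[[[-1, 0, 0, 0.8, 0, 0, 0], [-1, -0.6, 0, 0.8, 0, 0, -1.0], [-1, -1.1, 0, 0.8, 0, 0, -1.8], [-1, -1.1, 0, 0.8, 0, 0, -1.8], [-1, -1.1, 0, 0.3, 0, 0, -1.8], [-1, -1.1, 0, 0, 0, 0, -1.8], [1, -1.1, 0, 0, 0, 0, -1.8], [1, -1.1, 0, 0, 0, 0, -1.8]]]'

```text
clock: 9.95
tool_pos: [0.5307, -0.0721, 0.0837]
eef_rot: [-2.124, 2.315, -0.003]
wrist_force: [0.3, -0.3, 0.0]
finger_gap: 0.756
```

Call:
move_arm --targets '[[[1, 0, 0, 0, 0, 0, 0], [1, 0, 0, 4, 0, 0, 0], [1, 0, 0, 8, 0, 0, 0], [1, 0, -4, 11, 0, 0, 0]]]'

```text
clock: 10.45
tool_pos: [0.5314, -0.1109, 0.1957]
eef_rot: [-2.127, 2.31, -0.005]
wrist_force: [0.6, 0.0, 0.6]
finger_gap: 1.0
```

```bash
python3 tgt.py .5315 -.072 .15 -95 ; python3 - <<'E' >/dev/null
from fit import *
from workcell import grab_frame
W=camera_info('wrist'); im=grab_frame('wrist')[:,:,::-1].copy(); p=np.load('p.npy')
p[4:7]=[.5315,-.072,p[2]-np.pi/2]
for z in (.09,):
    q=proj(W,[bk(p,*v,z) for v in((-.013,-.055),(-.013,.055),(.013,.055),(.013,-.055))]).round().astype(int)
    cv2.polylines(im,[q],True,(255,0,255),1)
q=proj(W,[st(p,*v,.0315) for v in((.09,-.223),(-.09,-.223),(-.09,.007),(.09,.007))]).round().astype(int)
cv2.polylines(im,[q],True,(0,0,255),1)
cv2.imwrite('pics/g1.png',im)
E
```

```text
10.45 [ 0.01  3.89 -4.57] [ 0.1  0.2 -0.3] [-0.35  0.05  1.78  0.    1.31  1.3 ]
```

View pics/g1.png

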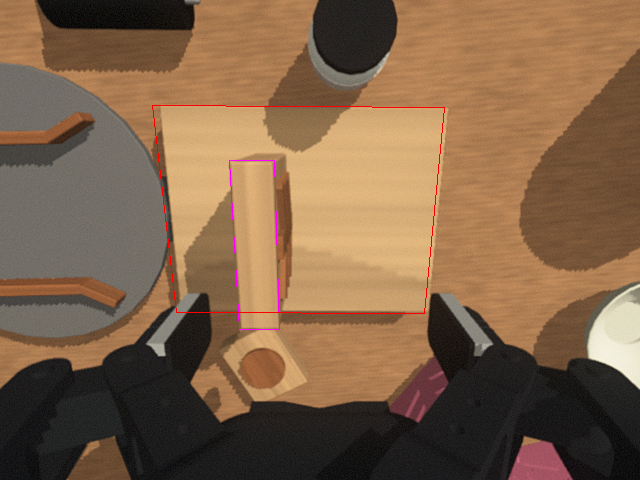

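Placing matches: the block top lies on the predicted outline, columns 230–278, rows 160–328. Now I'll turn the jaws across the lane and move behind the carved face.

Call:
move_arm --targets '[[[0, 0, -1, 0, 0, 0, 10], [0, 0, -2, 0, 0, 0, 20], [0, -0.3, -2.5, 0, 0, 0, 30], [0, -0.5, -2.5, 0, 0, 0, 40], [0, -0.5, -2.5, 0, 0, 0, 50], [0, -0.5, -2.5, 0, 0, 0, 60], [0, -0.5, -2.5, 0, 0, 0, 70], [0, -0.5, -2.5, 0, 0, 0, 80]]]'

```text
clock: 11.5
tool_pos: [0.5284, -0.1422, 0.2002]
eef_rot: [-3.107, 0.398, -0.012]
wrist_force: [-0.5, 0.3, -0.7]
finger_gap: 0.504
```

```bash
python3 tgt.py .5265 -.132 .098 -5
```

```text
11.5 [ -0.19   1.02 -10.22] [-0.5  0.5  9.6] [-0.41  0.05  1.77  0.01  1.31 -0.16]
```

Call:
move_arm --targets '[[[0, -0.2, 0.5, -5, -0.5, 0.5, 9.6], [0, -0.2, 0.5, -10.2, -0.5, 0.5, 9.6], [0, -0.2, 0.5, -10.2, -0.5, 0.5, 9.6]]]'

```text
clock: 11.88
tool_pos: [0.5227, -0.1356, 0.0938]
eef_rot: [-3.136, 0.137, 0.015]
wrist_force: [-0.9, -0.2, 0.7]
finger_gap: 0.499
```

```bash
python3 look.py i1 >/dev/null;python3 tgt.py .5265 -.132 .098 -5
```

```text
11.925 [0.15 0.46 0.1 ] [-0.1 -0.3  0. ] [-0.4   0.17  1.86 -0.    1.12 -0.31]
```

View pics/i1.png

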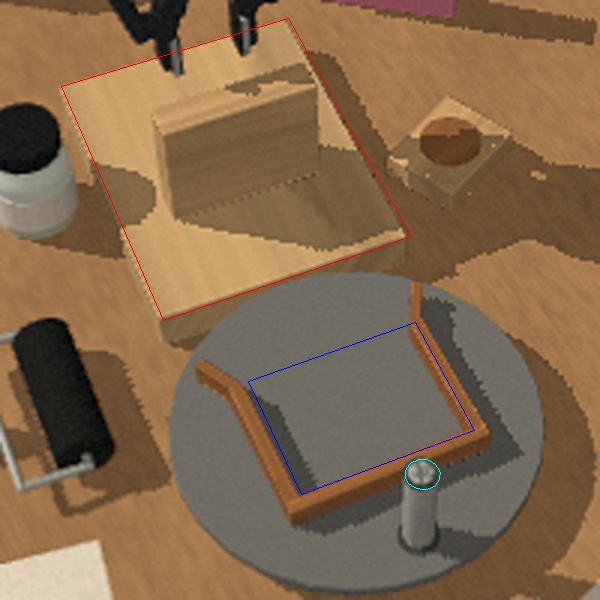

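Call:
move_arm --targets '[[[0, 0.3, 2.2, 0.1, 0, -0.3, 0], [0, 0.4, 3.0, 0.1, 0, -0.3, 0], [0, 0.5, 3.8, 0.1, 0, -0.3, 0], [0, 0.55, 4.6, 0.1, 0, -0.3, 0], [0, 0.65, 5.4, 0.1, 0, -0.3, 0], [0, 0.7, 6.2, 0.1, 0, -0.3, 0], [0, 0.8, 7.0, 0.1, 0, -0.3, 0], [0, 0.85, 7.6, 0.1, 0, -0.3, 0]]]'

```text
clock: 12.92
tool_pos: [0.5335, -0.06, 0.0978]
eef_rot: [-3.137, 0.136, -0.001]
wrist_force: [0.0, -0.1, -0.1]
finger_gap: 0.501
```

```bash
python3 look.py i2 >/dev/null;python3 tgt.py .5265 -.132 .098 -5
```

```text
12.975 [-0.7  -7.25  0.02] [-0.1  0.  -0. ] [-0.26  0.15  1.87  0.    1.12 -0.17]
```

View pics/i2.png

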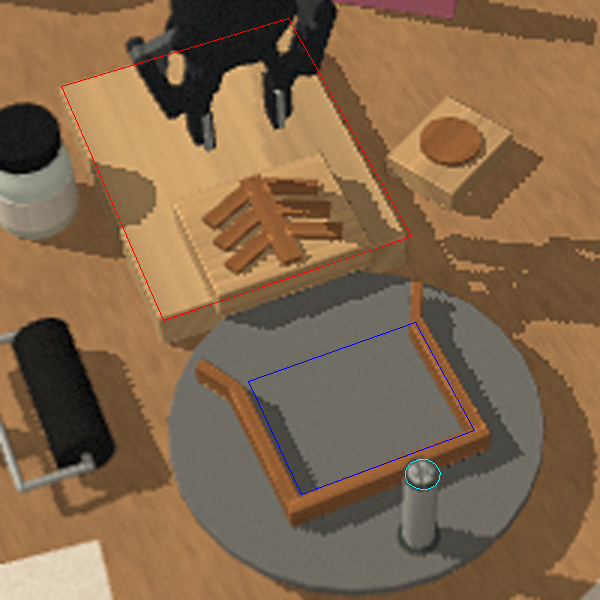

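Call:
move_arm --targets '[[[0, -0.35, -4, 0, 0, 0, 0], [0, -0.35, -4, -2.5, 0, 0, 0], [0, -0.35, -4, -5, 0, 0, 0], [0, -0.35, -4, -5, 0, 0, 0]]]'

```text
clock: 13.48
tool_pos: [0.528, -0.0989, 0.0457]
eef_rot: [-3.135, 0.137, 0.007]
wrist_force: [0.4, 0.1, 0.1]
finger_gap: 0.496
```

```bash
python3 - <<'E' | tail -12
from fit import *
from workcell import grab_frame
T=camera_info('top')
p=np.load('p.npy');c,n=np.cos(p[2]),np.sin(p[2])
for a in ((175,207),(320,152),(373,235),(218,300)):
    w=onz(S,s(a),.0575); d=w[:2]-p[:2]; print(a,w.round(4),np.round([c*d[0]+n*d[1],-n*d[0]+c*d[1]],4))
cv2.imwrite('pics/j1.png',grab_frame('wrist')[:,:,::-1])
for a in ((.0,-.045),):print(st(p,0,-.11,0),st(p,0,.085,0))
E
python3 tgt.py .5265 -.132 .047 -5
```

```text
post [0.6398 0.1651 0.1049] 0.0006
blk1 [ 0.5949 -0.0848  0.1137] 0.0017
blk2 [ 0.5936 -0.0618  0.1269] 0.0036
blk3 [ 0.4878 -0.0578  0.1139] 0.0012
blk4 [ 0.4861 -0.0807  0.1117] 0.0037
wBL [0.6213 0.0918 0.0388] 0.0017
wBR [0.5818 0.2181 0.0276] 0.0002
(175, 207) [ 0.5887 -0.0508  0.0575] [ 0.0552 -0.0593]
(320, 152) [ 0.4797 -0.0484  0.0575] [-0.0536 -0.0663]
(373, 235) [0.4821 0.0337 0.0575] [-0.0584  0.0156]
(218, 300) [0.5963 0.0337 0.0575] [0.0554 0.0256]
[ 0.52934567 -0.09657863  0.        ] [0.54631421 0.09768169 0.        ]
13.525 [-0.27 -3.28 -0.02] [-0.1 -0.1 -0. ] [-0.33  0.23  1.89  0.    1.02 -0.25]
```

View pics/j1.png

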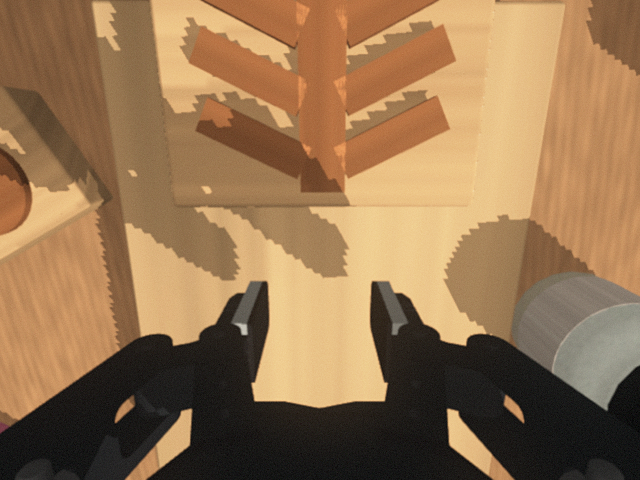

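Call:
move_arm --targets '[[[0, 0.1, 0, -0.6, 0, 0, 0], [0, 0.25, 1.5, -0.6, 0, 0, 0], [0, 0.35, 3, -0.6, 0, 0, 0], [0, 0.5, 4.2, -0.6, 0, 0, 0], [0, 0.6, 5.4, -0.6, 0, 0, 0], [0, 0.7, 6.6, -0.6, 0, 0, 0], [0, 0.8, 7.8, -0.6, 0, 0, 0], [0, 0.9, 9.0, -0.6, 0, 0, 0]]]'

```text
clock: 14.52
tool_pos: [0.5383, -0.0084, 0.0412]
eef_rot: [-3.136, 0.136, 0.003]
wrist_force: [-1.2, -2.9, 1.4]
finger_gap: 0.502
```

```bash
python3 look.py k1 >/dev/null;python3 tgt.py .5463 .0977 .04 -5; python3 - <<'E'
from workcell import grab_frame
import cv2
cv2.imwrite('pics/k2.png',grab_frame('wrist')[:,:,::-1])
E
```

```text
14.575 [ 0.81 10.48 -0.1 ] [-0.2 -0.1 -0. ] [-0.16  0.24  1.89  0.    1.01 -0.08]
```

View pics/k1.png

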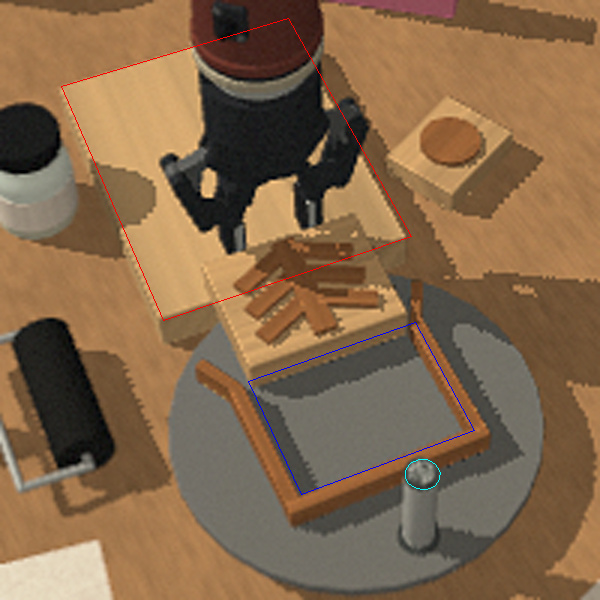

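View pics/k2.png

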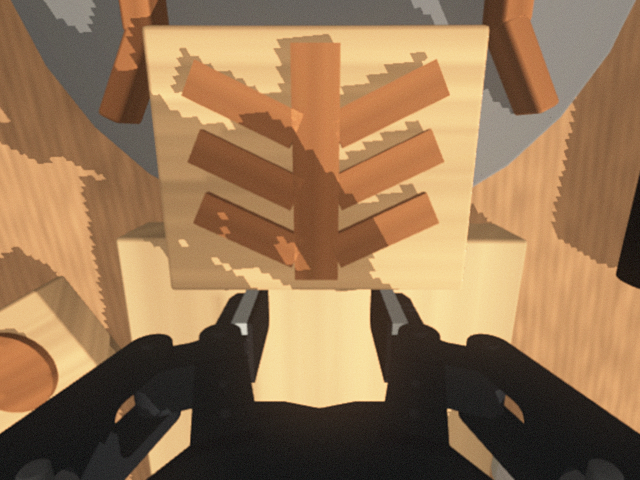

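Call:
move_arm --targets '[[[0, 0.15, 0.8, 0, 0, 0, 0], [0, 0.3, 1.6, 0, 0, 0, 0], [0, 0.4, 2.4, 0, 0, 0, 0], [0, 0.45, 3.2, 0, 0, 0, 0]]]'

```text
clock: 15.12
tool_pos: [0.5396, 0.02, 0.0398]
eef_rot: [3.134, -0.131, -0.014]
wrist_force: [-2.2, -1.5, -0.2]
finger_gap: 0.499
```

```bash
python3 - <<'E' >/dev/null
from fit import *
from workcell import grab_frame
W=camera_info('wrist');im=grab_frame('wrist')[:,:,::-1].copy();p=np.load('p.npy');p[3]=0
for z,col in ((.048,(255,0,0)),(.03,(0,255,0))):
  q=proj(W,[tt(p,*v,z) for v in((-.058,-.045),(-.058,.045),(.058,.045),(.058,-.045))]).round().astype(int)
  cv2.polylines(im,[q],False,col,1)
cv2.imwrite('pics/k3.png',im)
E
python3 tgt.py .5463 .0977 .04 -5
```

```text
15.175 [0.59 7.43 0.02] [-0.1 -0.4 -0.1] [-0.1   0.25  1.88  0.    1.02 -0.02]
```

View pics/k3.png

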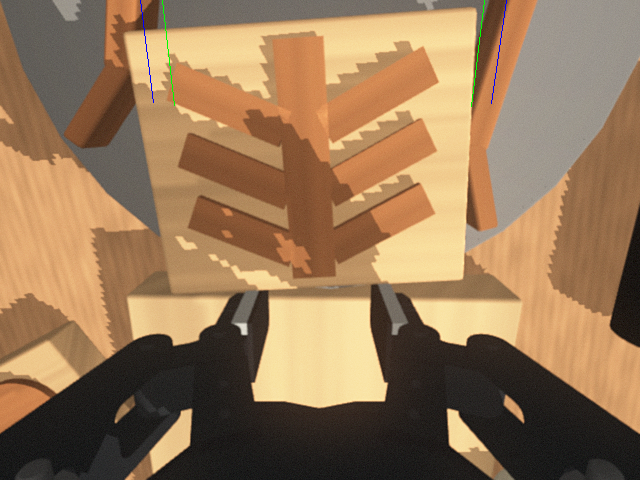

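The left front corner caught the left flare: the block turned a few degrees and the table seems to have moved. I'll back off and assess.

Call:
move_arm --targets '[[[0, -0.2, -2, 0, 0, 0, 0], [0, -0.2, -2.5, 0, 0, 0, 0], [0, -0.2, -2.5, 5, 0, 0, 0], [0, -0.4, -6, 10, 0, 0, 0], [0, -0.4, -9, 13, 0, 0, 0]]]'

```text
clock: 15.8
tool_pos: [0.5376, -0.0666, 0.1728]
eef_rot: [-3.137, 0.134, 0.005]
wrist_force: [-0.2, 0.2, -0.7]
finger_gap: 0.5
```

```bash
python3 look.py l1 >/dev/null; python3 - <<'E' >/dev/null
from fit import *
from workcell import grab_frame
W=camera_info('wrist');im=grab_frame('wrist')[:,:,::-1].copy();p=np.load('p.npy');p[3]=0
np.save('W_l2.npy',np.r_[W['position'],W['rotation']])
cv2.imwrite('pics/l2raw.png',im)
for z,col in ((.048,(255,0,0)),(.03,(0,255,0))):
  q=proj(W,[tt(p,*v,z) for v in((-.058,-.045),(-.058,.045),(.058,.045),(.058,-.045))]).round().astype(int)
  cv2.polylines(im,[q],False,col,1)
cv2.imwrite('pics/l2.png',im)
E
python3 tgt.py .5463 .0977 .04 -5
```

```text
15.9 [  0.69  16.66 -13.46] [0.  0.1 0.1] [-0.27  0.07  1.8  -0.    1.27 -0.18]
```

View pics/l1.png

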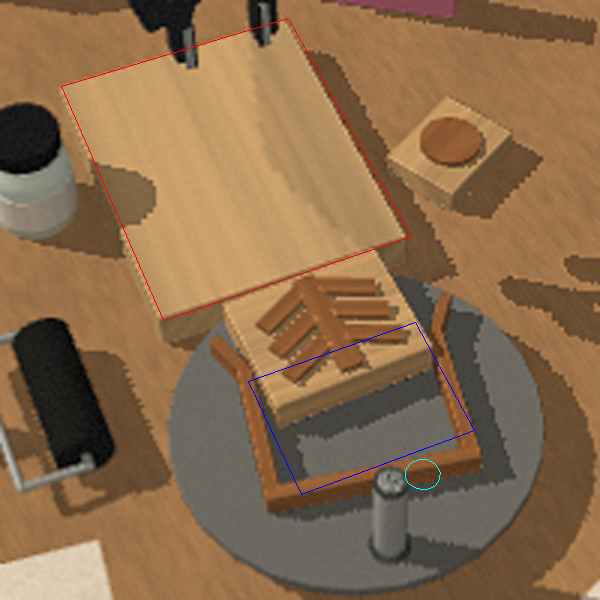

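View pics/l2.png

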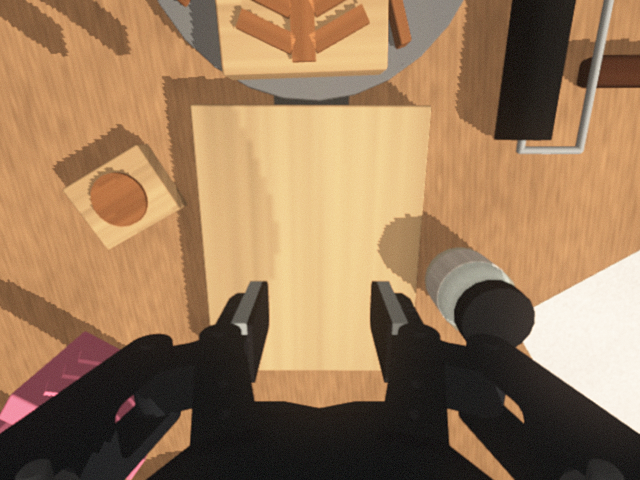

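```bash
cat > ang.py <<'E'
import sys
from fit import *
p=np.load('p.npy');c,n=np.cos(p[2]),np.sin(p[2])
def toS(w): d=w[:2]-p[:2]; return np.array([c*d[0]+n*d[1],-n*d[0]+c*d[1]])
E
python3 - <<'E' | tail -8
from ang import *
w=onz(S,s((390,482)),.105); e=toS(w); print(w,e,np.degrees(np.arctan2(-e[0],e[1]-.13)),np.hypot(e[0],e[1]-.13))
for a in ((225,310),(385,250),(432,335),(273,410)):
    w=onz(S,s(a),.056); print(a,toS(w).round(4))
E
```

```text
blk4 [ 0.4861 -0.0807  0.1117] 0.0037
wBL [0.6213 0.0918 0.0388] 0.0017
wBR [0.5818 0.2181 0.0276] 0.0002
[0.57699693 0.23099346 0.105     ] [0.01896579 0.22047604] -11.839050380369617 0.0924424916814862
(225, 310) [0.0537 0.0338]
(385, 250) [-0.0612  0.0294]
(432, 335) [-0.0614  0.1046]
(273, 410) [0.053  0.1177]
```

Call:
move_arm --targets '[[[0, 0.5, 5, 1.5, 0, 0, -2], [0, 1, 10, 1.5, 0, 0, -4], [0, 2, 15, 1.5, 0, 0, -6], [0, 3, 20, 1.5, 0, 0, -8], [0, 3.5, 25, 1.5, 0, 0, -10], [0, 3.9, 29.8, 0, 0, 0, -10], [0, 3.9, 29.8, -3, 0, 0, -10], [0, 3.9, 29.8, -3, 0, 0, -10]]]'

```text
clock: 16.9
tool_pos: [0.5748, 0.2302, 0.14]
eef_rot: [3.112, -0.409, -0.011]
wrist_force: [-0.1, -0.2, 0.7]
finger_gap: 0.499
```

```bash
python3 tgt.py .577 .231 .08 -15;  python3 - <<'E' >/dev/null
from workcell import grab_frame
import cv2
cv2.imwrite('pics/m1.png',grab_frame('wrist')[:,:,::-1])
E
```

```text
16.9 [ 0.22  0.08 -6.  ] [ 0.1 -0.4 -0. ] [ 0.25  0.29  1.62 -0.    1.24  0.52]
```

View pics/m1.png

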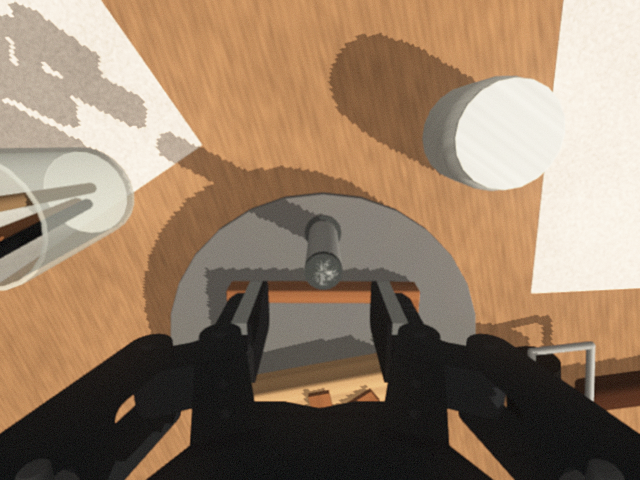

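The post top is at (323,270), between the fingers and clear of the can and pot. I'll cage it and turn the table back slowly.

Call:
move_arm --targets '[[[0, 0.2, 0.1, -3, 0, 0, 0], [0, 0.2, 0.1, -6, 0, 0, 0], [-0.35, 0.2, 0.1, -6, 0, 0, 0], [-0.35, -0.3, 0.2, -6, 0, 0, 2], [-0.35, -0.8, 0.3, -6, 0, 0, 5], [-0.35, -1.3, 0.4, -6, 0, 0, 8], [-0.35, -1.8, 0.4, -6, 0, 0, 10], [-0.35, -2.3, 0.4, -6, 0, 0, 10]]]'

```text
clock: 17.95
tool_pos: [0.5545, 0.2341, 0.0842]
eef_rot: [3.137, -0.137, 0.001]
wrist_force: [4.2, 0.7, 1.6]
finger_gap: 0.328
```

```bash
python3 look.py n1 >/dev/null
```

```text
(no output)
```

View pics/n1.png

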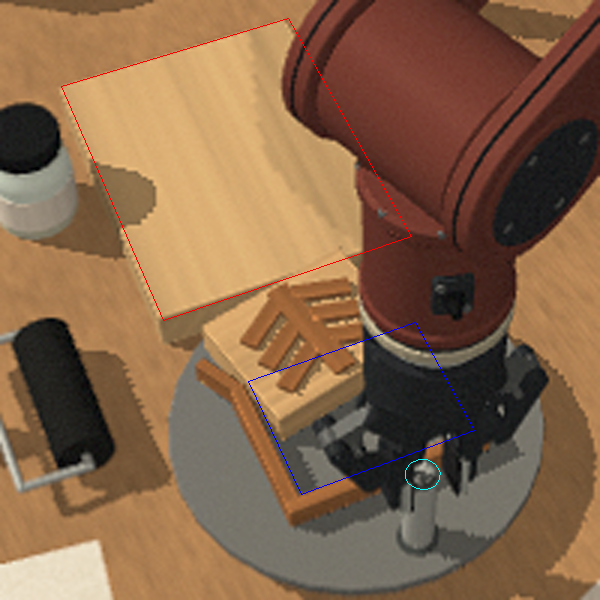

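Call:
move_arm --targets '[[[-0.35, -0.2, 0, -0.3, 0, 0, 0], [-0.35, -0.3, 0, -0.3, 0, 0, 0], [0, 0.2, 0, -0.3, 0, 0, 0], [0, 0.2, 0, -0.3, 0, 0, 0], [0, 0.2, 0, 4, 0, 0, 0], [0, 0, -4, 9, 0, 0, 0], [0, -0.5, -10, 11, 0, 0, 0], [0, -1, -16, 11, 0, 0, 0]]]'

```text
clock: 19.0
tool_pos: [0.5447, 0.073, 0.1962]
eef_rot: [3.137, -0.136, 0.005]
wrist_force: [0.4, -0.5, -0.4]
finger_gap: 0.502
```

Call:
move_arm --targets '[[[0, -0.5, -6, 0, 0, 0, 0], [0, -0.7, -9, 0, 0, 0, 0], [0, -0.7, -9, 0, 0, 0, 0]]]'

```text
clock: 19.38
tool_pos: [0.5372, -0.0189, 0.1958]
eef_rot: [3.137, -0.141, 0.003]
wrist_force: [0.1, 1.0, 0.2]
finger_gap: 0.5
```

```bash
python3 look.py o1 >/dev/null; cat > wl.py <<'E'
import sys
from fit import *
from workcell import grab_frame
W=camera_info('wrist');im=grab_frame('wrist')[:,:,::-1].copy();p=np.load('p.npy');p[3]=0
np.savez('W_%s.npz'%sys.argv[1],**{k:np.array(v) for k,v in W.items()})
for z,col in ((.048,(255,0,0)),(.03,(0,255,0))):
  q=proj(W,[tt(p,*v,z) for v in((-.058,-.045),(-.058,.045),(.058,.045),(.058,-.045))]).round().astype(int)
  cv2.polylines(im,[q],False,col,1)
cv2.imwrite('pics/%s.png'%sys.argv[1],im)
E
python3 wl.py o2 >/dev/null; python3 tgt.py .5463 .0977 .04 -5
```

```text
19.475 [  0.89  11.43 -15.58] [ 0.   0.1 -0. ] [-0.18  0.04  1.79 -0.    1.31 -0.09]
```

View pics/o1.png

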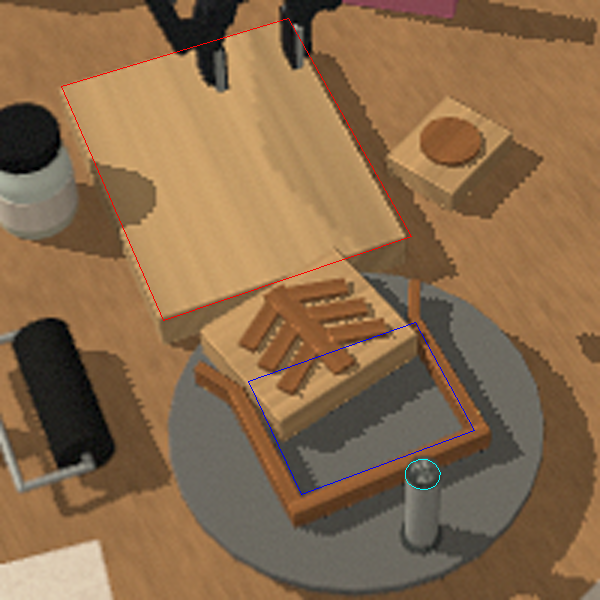

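View pics/o2.png

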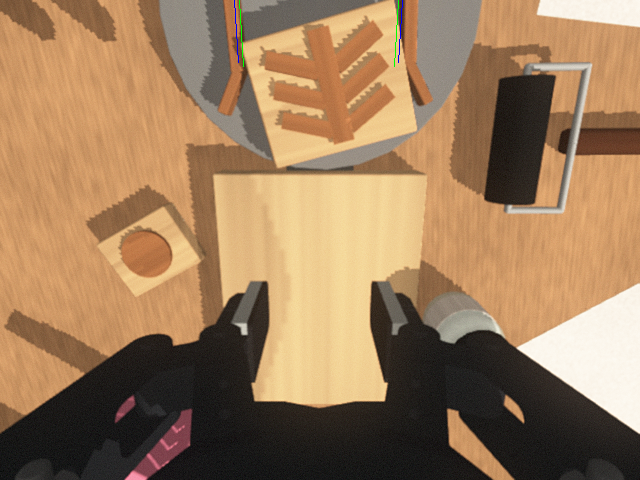

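Call:
move_arm --targets '[[[0.4, -0.1, -1, -6, 0, 0, 0], [0.4, -0.1, -1, -12, 0, 0, 0], [0.4, -0.1, -1, -15.7, 0, 0, 0], [0.4, 0, 0, -15.8, 0, 0, 0], [0.4, 0.1, 0.8, -15.8, 0, 0, 0], [0.4, 0.15, 1.6, -15.8, 0, 0, 0], [0.4, 0.2, 2.2, -15.8, 0, 0, 0]]]'

```text
clock: 20.35
tool_pos: [0.5409, 0.0062, 0.0396]
eef_rot: [3.138, -0.136, 0.008]
wrist_force: [0.5, -0.6, 0.3]
finger_gap: 0.703
```

```bash
python3 wl.py q1 >/dev/null; python3 tgt.py .5463 .0977 .04 -5
```

```text
20.4 [0.58 9.11 0.08] [ 0.   0.3 -0. ] [-0.13  0.24  1.89  0.    1.   -0.05]
```

View pics/q1.png

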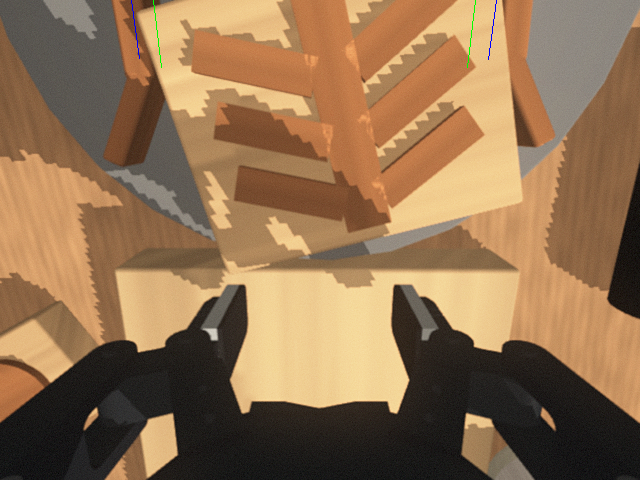

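Call:
move_arm --targets '[[[0.4, 0.05, 0.6, 0, 0, 0, 0], [0.4, 0.1, 1.2, 0, 0, 0, 0], [0.4, 0.15, 1.7, 0, 0, 0, 0], [0.4, 0.15, 1.9, 0, 0, 0, 0]]]'

```text
clock: 20.9
tool_pos: [0.5419, 0.0247, 0.0397]
eef_rot: [3.136, -0.135, 0.007]
wrist_force: [-3.4, -4.8, 3.8]
finger_gap: 0.701
```

```bash
python3 wl.py q2 >/dev/null; python3 tgt.py .5463 .0977 .04 -5
```

```text
20.95 [0.43 7.28 0.03] [ 0.1  0.3 -0.1] [-0.1   0.25  1.89 -0.    1.   -0.01]
```

View pics/q2.png

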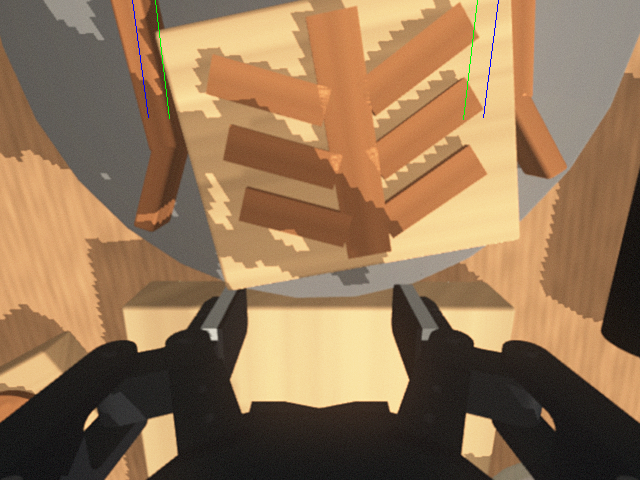

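The push squared the block most of the way, but the table is turning with it (left flare end at (150,225), right at (560,170), about 5–7° CCW). Block and pocket are now within a few degrees of each other. I'll measure both before pushing on.

Call:
move_arm --targets '[[[0.4, -0.1, -1.5, 0, 0, 0, 0], [0.4, -0.2, -3, 4, 0, 0, 0], [0.4, -0.3, -5, 8, 0, 0, 4], [0.4, -0.3, -5, 13, 0, 0, 4], [0.4, -0.3, -5, 15, 0, 0, 4]]]'

```text
clock: 21.58
tool_pos: [0.5407, -0.0264, 0.1935]
eef_rot: [3.139, -0.028, 0.016]
wrist_force: [-0.1, 0.7, 0.0]
finger_gap: 0.702
```

```bash
python3 look.py r1 >/dev/null; python3 wl.py r2 >/dev/null; python3 tgt.py .5463 .0977 .04 -5
```

```text
21.675 [  0.53  12.39 -15.3 ] [ 0.2  0.6 -4. ] [-0.19  0.04  1.8  -0.    1.29 -0.18]
```

View pics/r1.png

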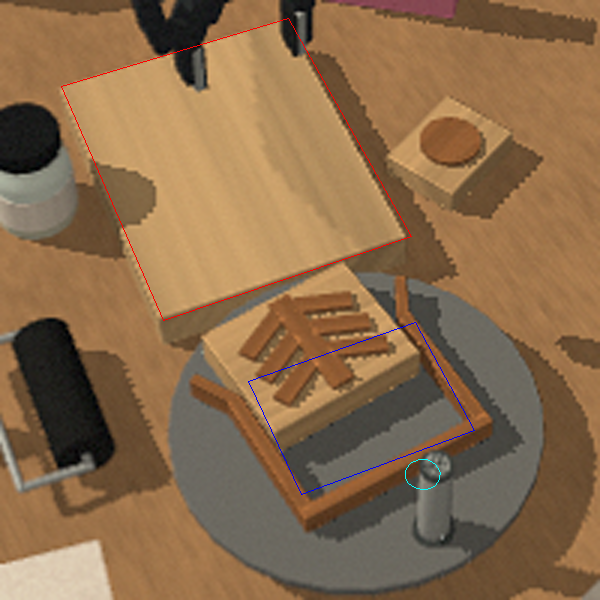

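View pics/r2.png

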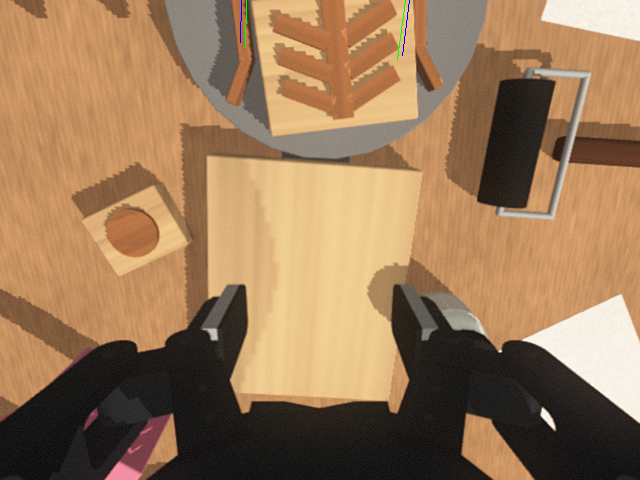

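```bash
python3 - <<'E' | tail -6
from ang import *
w=onz(S,s((437,462)),.105); e=toS(w); print(e,np.degrees(np.arctan2(-e[0],e[1]-.13)),np.hypot(e[0],e[1]-.13))
W=dict(np.load('W_r2.npz'))
a,b=[toS(onz(W,u,.056)) for u in ((273,135),(416,119))]
print(a,b,np.hypot(*(b-a)),np.degrees(np.arctan2(*(b-a)[::-1])))
d=(b-a)/np.hypot(*(b-a)); m=(a+b)/2; nn=np.array([-d[1],d[0]]); ctr=m+nn*.045; print('centre',ctr)
E
```

```text
blk4 [ 0.4861 -0.0807  0.1117] 0.0037
wBL [0.6213 0.0918 0.0388] 0.0017
wBR [0.5818 0.2181 0.0276] 0.0002
[-0.01136049  0.21893433] 7.279553781846013 0.08965699268771536
[-0.03171285  0.02304892] [0.07242791 0.04169042] 0.10579604973855135 10.148627971989615
centre [0.01242843 0.0766656 ]
```

```bash
python3 - <<'E' | tail -6
from ang import *
p[3]=np.radians(7.3)
for a in ((.005,-.125),(.004,-.11),(.001,-.085),(0,-.056)): print(a,tt(p,*a,.04).round(4))
E
python3 tgt.py .5532 .0186 .04 2.3
```

```text
wBL [0.6213 0.0918 0.0388] 0.0017
wBR [0.5818 0.2181 0.0276] 0.0002
(0.005, -0.125) [0.5603 0.0178 0.04  ]
(0.004, -0.11) [0.5587 0.0328 0.04  ]
(0.001, -0.085) [0.5547 0.0576 0.04  ]
(0, -0.056) [0.5525 0.0866 0.04  ]
21.675 [  1.22   4.48 -15.3 ] [0.1 0.6 3.3] [-0.19  0.04  1.8  -0.    1.29 -0.18]
```

Call:
move_arm --targets '[[[0.4, 1.9, 3.3, -6, 0, 0.6, 3.3], [0.4, 1.9, 3.3, -12, 0, 0.6, 3.3], [0.4, 1.9, 3.3, -15.3, 0, 0.6, 3.3], [0.4, 1.9, 4.2, -15.3, 0, 0.6, 3.3], [0.4, 1.8, 5.1, -15.3, 0, 0.6, 3.3], [0.4, 1.7, 5.9, -15.3, 0, 0.6, 3.3], [0.4, 1.55, 6.7, -15.3, 0, 0.6, 3.3]]]'

```text
clock: 22.55
tool_pos: [0.5571, 0.0399, 0.042]
eef_rot: [3.135, 0.066, 0.003]
wrist_force: [-1.5, -8.1, 5.0]
finger_gap: 0.702
```

```bash
python3 look.py s1 >/dev/null; python3 wl.py s2 >/dev/null; python3 tgt.py .5525 .0866 .04 2.3
```

```text
22.65 [-0.47  4.58 -0.19] [ 0.2  0.2 -0.1] [-0.07  0.28  1.84 -0.    1.02 -0.11]
```

View pics/s2.png

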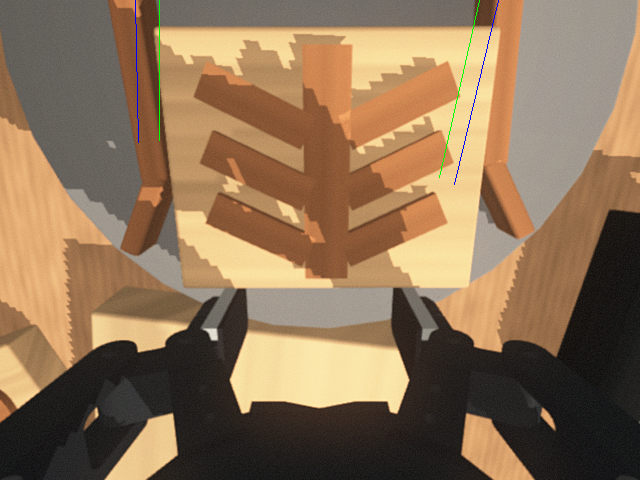

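View pics/s1.png

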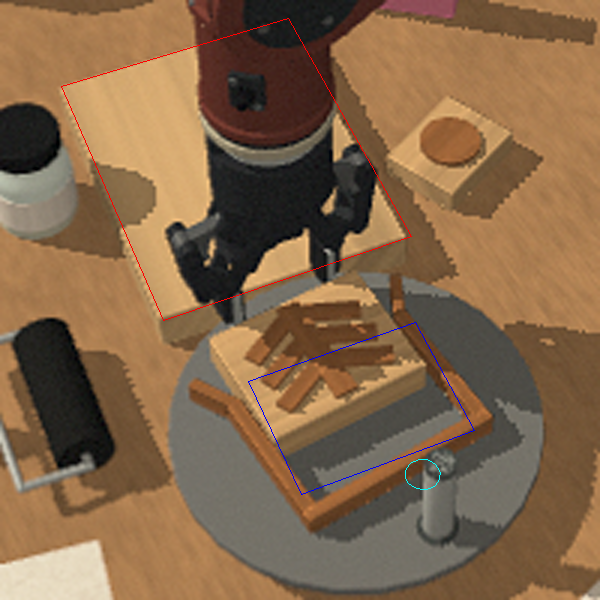

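Call:
move_arm --targets '[[[0.4, -0.1, 0.8, -0.2, 0, 0, 0], [0.4, -0.2, 1.6, -0.2, 0, 0, 0], [0.4, -0.25, 2.4, -0.2, 0, 0, 0]]]'

```text
clock: 23.02
tool_pos: [0.5551, 0.0618, 0.0418]
eef_rot: [3.13, 0.069, 0.005]
wrist_force: [-6.0, -18.8, 7.6]
finger_gap: 0.701
```

```bash
python3 wl.py s3 >/dev/null; python3 tgt.py .5525 .0866 .04 2.3
```

```text
23.075 [-0.25  2.38 -0.17] [ 0.5  0.2 -0.2] [-0.02  0.28  1.84 -0.01  1.02 -0.06]
```

View pics/s3.png

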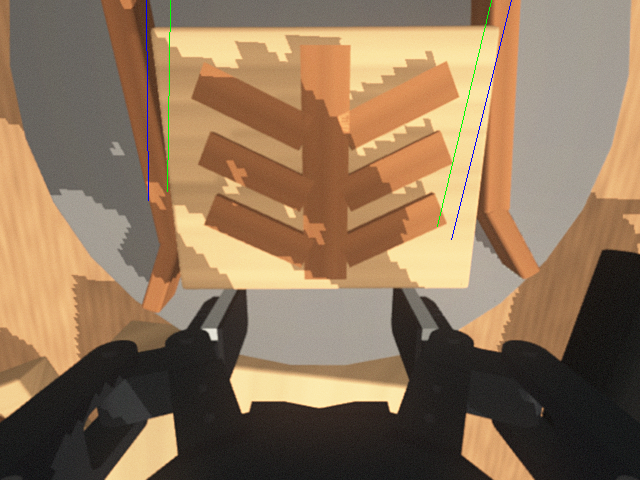

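Call:
move_arm --targets '[[[0.4, 0.1, -0.8, -0.2, 0, 0, 0], [0.4, 0.1, -0.8, -0.2, 0, 0, 5], [0.4, 0.1, -0.2, -0.2, 0, 0, 5], [0.4, 0.05, 0.4, -0.2, 0, 0, 5], [0.4, 0, 0.8, -0.2, 0, 0, 5]]]'

```text
clock: 23.7
tool_pos: [0.5559, 0.071, 0.0404]
eef_rot: [3.125, 0.205, 0.008]
wrist_force: [1.2, -4.3, 2.3]
finger_gap: 0.703
```

```bash
python3 wl.py s4 >/dev/null; python3 look.py s5 >/dev/null; python3 tgt.py .5525 .0866 .04 7.3
```

```text
23.8 [-0.3   1.53 -0.02] [ 0.5  0.3 -0.2] [-0.01  0.28  1.84 -0.01  1.01 -0.13]
```

View pics/s4.png

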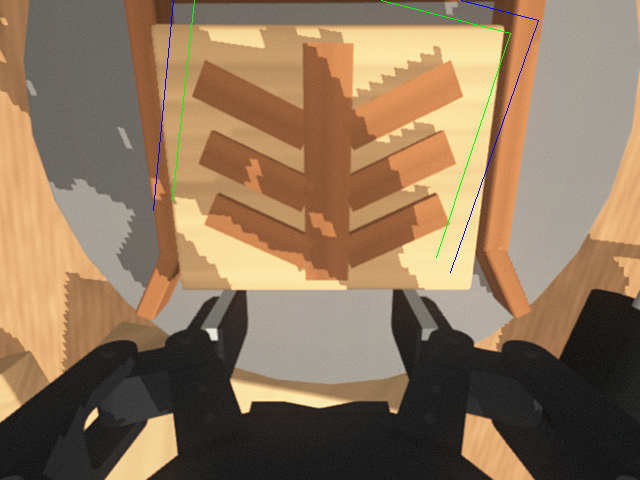

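View pics/s5.png

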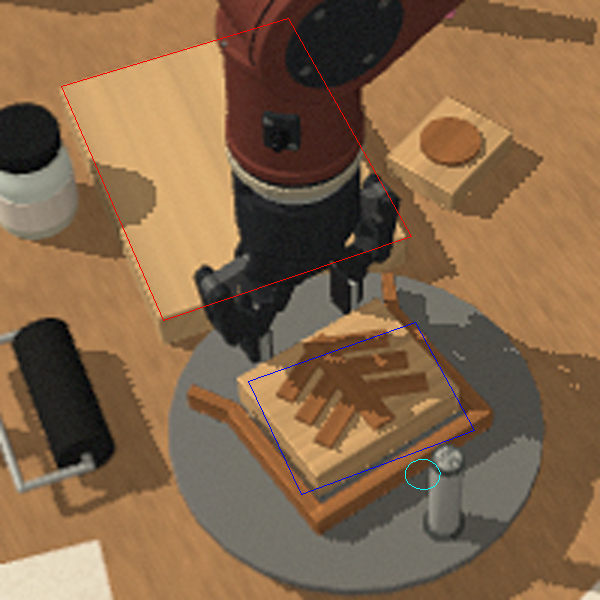

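Now the block is square in the pocket, with about 15 mm to the back wall and low force. I'll continue along the pocket axis.

Call:
move_arm --targets '[[[0.4, -0.05, 0.4, 0, 0, 0, 0], [0.4, -0.1, 0.8, 0, 0, 0, 0], [0.4, -0.17, 1.2, 0, 0, 0, 0], [0.4, -0.2, 1.5, 0, 0, 0, 0]]]'

```text
clock: 24.3
tool_pos: [0.554, 0.0833, 0.0403]
eef_rot: [3.12, 0.207, 0.008]
wrist_force: [2.5, -24.1, 0.7]
finger_gap: 0.697
```

```bash
python3 wl.py t4 >/dev/null; python3 look.py t5 >/dev/null; python3 tgt.py .5525 .0866 .04 7.3
```

```text
24.4 [-0.15  0.34 -0.02] [ 0.8  0.3 -0.2] [ 0.02  0.28  1.84 -0.02  1.01 -0.11]
```

View pics/t4.png

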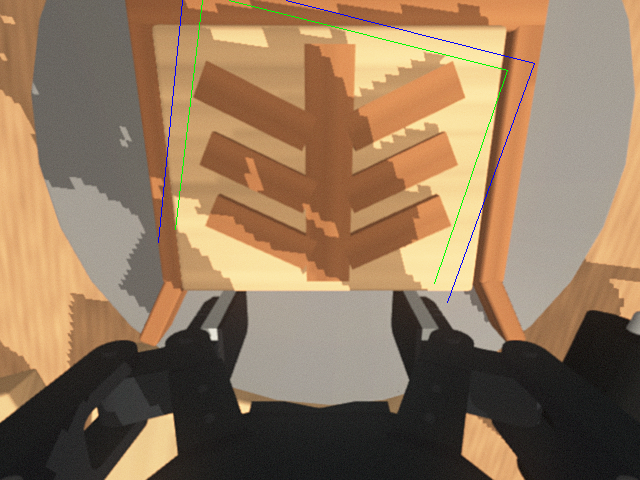

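View pics/t5.png

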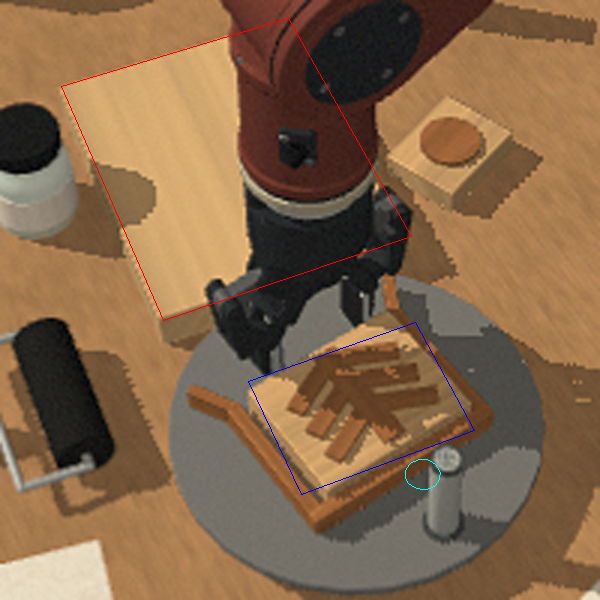

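The block is against the back wall with 24 N on the wrist. Next I'll back off and turn the table back to its stop by the post.

Call:
move_arm --targets '[[[0, 0.1, -1.5, 0, 0, 0, 0], [0, 0.3, -3, 3, 0, 0, 0], [0, 0.3, -3, 9, 0, 0, 0], [0, 0.3, -3, 15, 0, 0, 0], [0, 0, 2, 16, 0, 0, 0], [0, -0.5, 7, 16, 0, 0, 0], [0, -1, 12, 15, 0, 0, 0], [0, -1.5, 14.8, 13, 0, 0, 0]]]'

```text
clock: 25.4
tool_pos: [0.5385, 0.234, 0.1705]
eef_rot: [3.122, 0.209, 0.009]
wrist_force: [0.2, 0.2, -0.7]
finger_gap: 0.498
```

```bash
python3 - <<'E' | tail -1
from ang import *
w=onz(S,s((448,459)),.105); e=toS(w); print(w,e,np.degrees(np.arctan2(-e[0],e[1]-.13)),np.hypot(e[0],e[1]-.13))
E
python3 tgt.py .5375 .2337 .08 7.3; python3 wl.py u1 >/dev/null
```

```text
[0.54004356 0.23334797 0.105     ] [-0.01805229  0.219606  ] 11.390505770378498 0.09140634789783211
25.4 [-0.1  -0.03 -9.05] [ 0.7  0.4 -0.3] [ 0.28  0.18  1.69 -0.01  1.27  0.15]
```

View pics/u1.png

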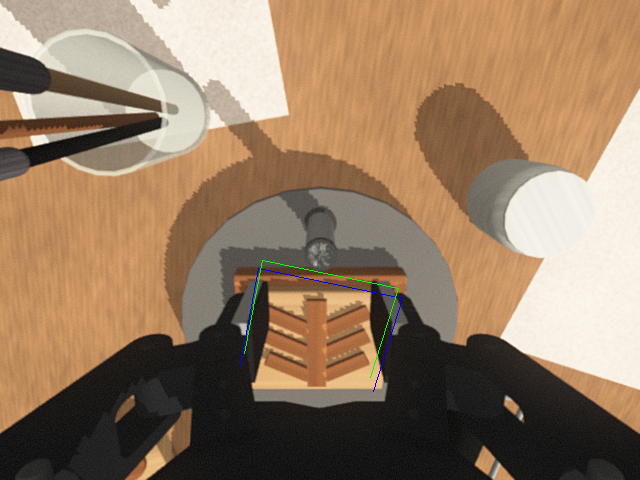

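Call:
move_arm --targets '[[[0, 0, 0, -5, 0.7, 0.4, 0], [0, 0, 0, -9, 0.7, 0.4, 0], [-0.35, 0, 0, -9, 0.7, 0.4, 0], [-0.35, 0.5, 0.1, -9, 0.7, 0.4, -3], [-0.35, 1.0, 0.1, -9, 0.7, 0.4, -6], [-0.35, 1.5, 0.1, -9, 0.7, 0.4, -9], [-0.35, 2.0, 0.1, -9, 0.7, 0.4, -12], [-0.35, 2.5, 0.0, -9, 0.7, 0.4, -12]]]'

```text
clock: 26.45
tool_pos: [0.5614, 0.2361, 0.0784]
eef_rot: [-3.138, 0.117, 0.01]
wrist_force: [-0.7, 1.0, 0.4]
finger_gap: 0.33
```

Call:
move_arm --targets '[[[-0.35, 0.1, 0, 0, 0, 0, 0], [0, -0.3, 0, 0, 0, 0, 0], [0, -0.4, 0, 0, 0, 0, 0], [0, -0.4, 0, 5, 0, 0, 0], [0, -0.4, -3, 10, 0, 0, 0], [0, -0.4, -8, 12, 0, 0, 0], [0, -0.8, -13, 13, 0, 0, 0], [0, -1.4, -18, 13, 0, 0, 0]]]'

```text
clock: 27.45
tool_pos: [0.5478, 0.0547, 0.21]
eef_rot: [-3.138, 0.115, 0.006]
wrist_force: [0.3, -0.1, 0.3]
finger_gap: 0.501
```

```bash
python3 look.py v1 >/dev/null; python3 wl.py v2 >/dev/null;  python3 tgt.py .5463 .0977 .04 -5
```

```text
27.55 [ -0.07   4.57 -16.88] [ 0.  -0.3 -0.5] [-0.05  0.06  1.74 -0.    1.34  0.03]
```

View pics/v1.png

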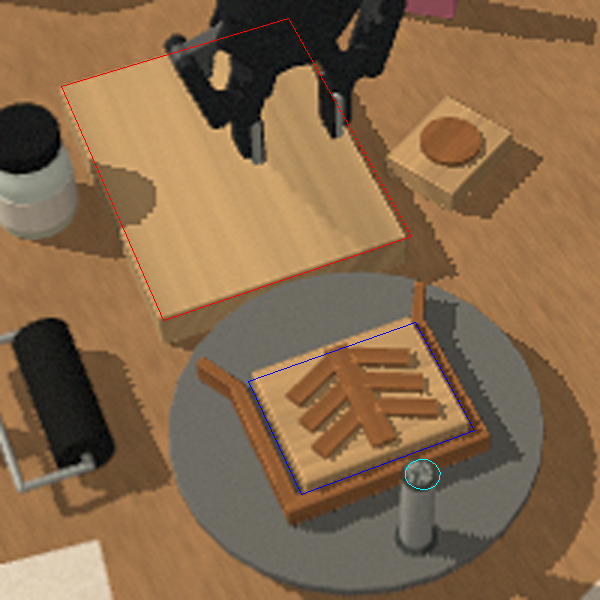

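View pics/v2.png

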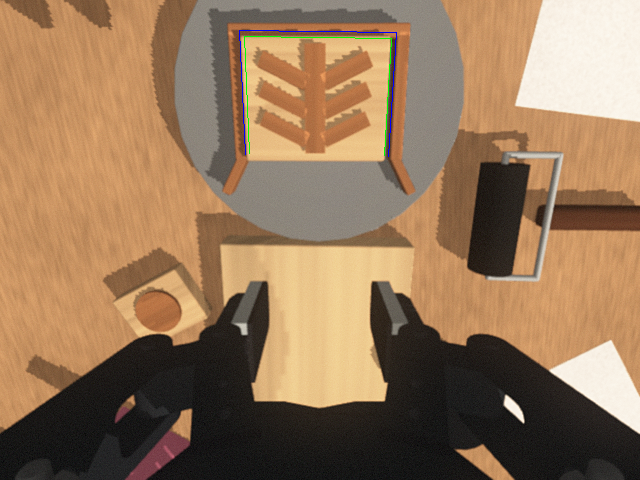

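```bash
python3 - <<'E'
import cv2
im=cv2.imread('pics/v2.png')[10:200,200:440]; cv2.imwrite('pics/v3.png',cv2.resize(im,(750,594),interpolation=cv2.INTER_CUBIC))
E
```

```text
(no output)
```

View pics/v3.png

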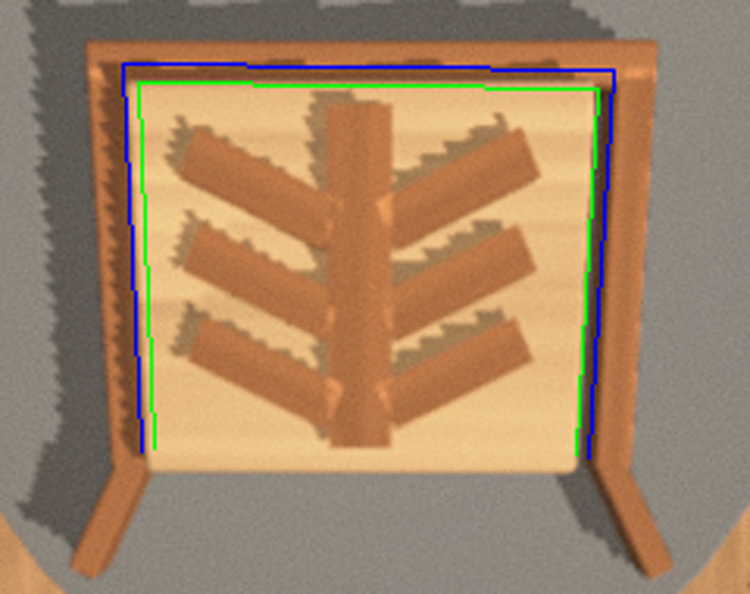

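```bash
python3 - <<'E' | tail -8
from ang import *
W=dict(np.load('W_v2.npz')); f=lambda q:(200+q[0]/3.125,10+q[1]/3.125)
print(W['position'])
for n,q,z in (('front',(360,84),.056),('rear',(360,470),.056),('wallback outer',(370,42),.048),('wallback inner',(370,64),.048),('left',(138,250),.056),('right',(592,250),.056),('flareL',(115,462),.048),('flareR',(630,462),.048)):
    print(n,toS(onz(W,f(q),z)).round(4)-[0,.13])
E
```

```text
front [-0.0013  0.0395]
rear [-0.0005 -0.0484]
wallback outer [0.0009 0.0501]
wallback inner [0.0009 0.0454]
left [-0.0545  0.0031]
right [0.0548 0.0042]
flareL [-0.0645 -0.0478]
flareR [ 0.0694 -0.0462]
```

The block looks about 3–4 mm short of the back wall (front edge at +39.5 mm, rear at −48 mm in the pocket frame). I'll give it a seating push with the table at its stop.

Call:
move_arm --targets '[[[0.4, -0.6, -1.5, -6, 0, -0.3, -0.5], [0.4, -0.6, -1.5, -12, 0, -0.3, -0.5], [0.4, -0.6, -1.5, -16.9, 0, -0.3, -0.5], [0.4, -0.5, -0.5, -16.9, 0, -0.3, -0.5], [0.4, -0.4, 0.8, -16.9, 0, -0.3, -0.5], [0.4, -0.35, 1.6, -16.9, 0, -0.3, -0.5], [0.4, -0.3, 2.1, -16.9, 0, -0.3, -0.5]]]'

```text
clock: 28.42
tool_pos: [0.5457, 0.074, 0.042]
eef_rot: [3.139, -0.135, 0.005]
wrist_force: [0.4, -0.4, 0.3]
finger_gap: 0.699
```

```bash
python3 wl.py w1 >/dev/null;  python3 tgt.py .5457 .0817 .04 -5
```

```text
28.475 [ 0.04  0.74 -0.16] [-0.   0.1 -0.1] [-0.01  0.26  1.87  0.    1.01  0.08]
```

View pics/w1.png

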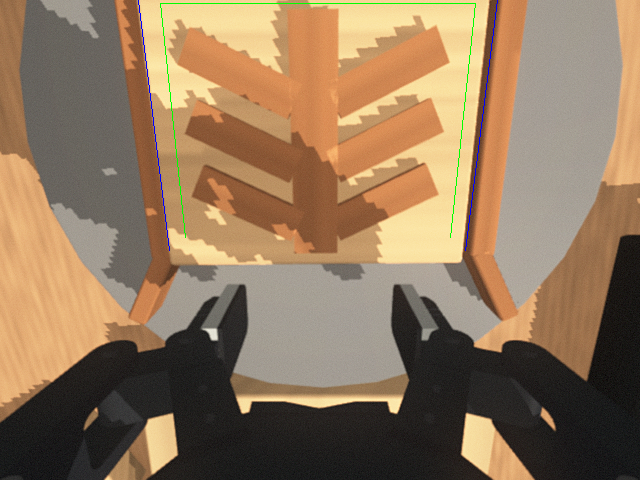

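Call:
move_arm --targets '[[[0.4, 0.05, 0.5, -0.1, 0, 0, 0], [0.4, 0.1, 0.9, -0.1, 0, 0, 0], [0.4, 0.1, 1.1, -0.1, 0, 0, 0], [0.4, 0.1, 1.2, -0.1, 0, 0, 0]]]'

```text
clock: 28.98
tool_pos: [0.5464, 0.0838, 0.0409]
eef_rot: [3.135, -0.134, 0.003]
wrist_force: [-2.0, -12.6, 5.0]
finger_gap: 0.699
```

Call:
move_arm --targets '[[[0.4, 0, 0.3, 0, 0, 0, 0], [0.4, 0, 0.4, 0, 0, 0, 0]]]'

```text
clock: 29.22
tool_pos: [0.5463, 0.0838, 0.0409]
eef_rot: [3.128, -0.133, 0.002]
wrist_force: [-1.1, -19.6, 2.8]
finger_gap: 0.701
```

```bash
python3 wl.py w2 >/dev/null; python3 look.py w3 >/dev/null;  python3 tgt.py .5457 .0817 .04 -5
```

```text
29.325 [-0.07 -0.21 -0.1 ] [ 0.6  0.1 -0.1] [ 0.02  0.27  1.86 -0.01  1.02  0.11]
```

View pics/w2.png

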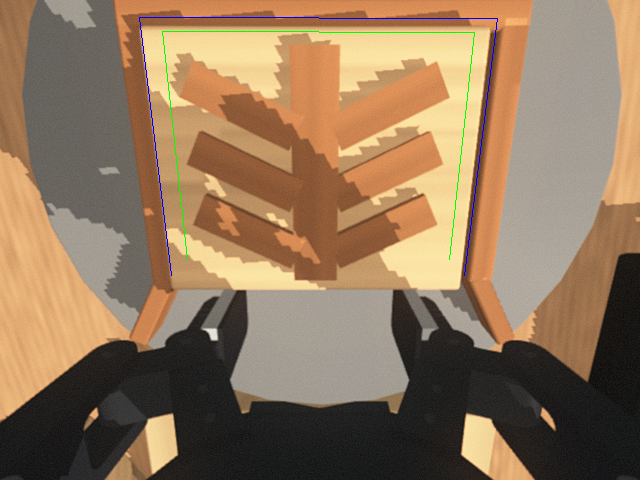

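View pics/w3.png

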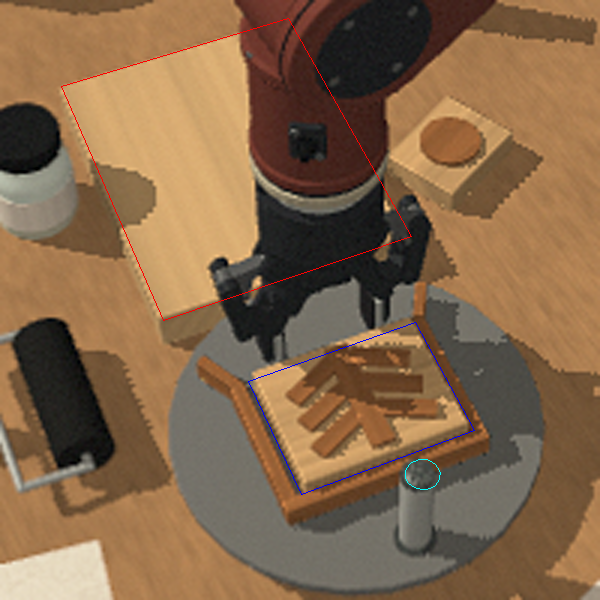

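```bash
python3 - <<'E' | tail -8
from ang import *
W=dict(np.load('W_w2.npz')); p[3]=0
print('cam',toS(W['position']),W['position'])
for a in ((-.055,.045,.056),(.055,.045,.056),(-.055,-.045,.056),(.055,-.045,.056),(.0,.045,.048),(0,.055,.048),(0,.045,.03)): print(a,proj(W,tt(p,*a))[0].round(1))
E
python3 - <<'E'
import cv2
im=cv2.imread('pics/w2.png')[0:120,100:560]; cv2.imwrite('pics/w4.png',cv2.resize(im,(800,209),interpolation=cv2.INTER_CUBIC))
E
```

```text
cam [0.00037131 0.1418292 ] [0.55162928 0.15426301 0.18237152]
(-0.055, 0.045, 0.056) [136.3   9.5]
(0.055, 0.045, 0.056) [499.6  10.6]
(-0.055, -0.045, 0.056) [170.6 282.9]
(0.055, -0.045, 0.056) [464.5 283.6]
(0.0, 0.045, 0.048) [318.1  18. ]
(0, 0.055, 0.048) [318.2 -17.9]
(0, 0.045, 0.03) [318.2  31.6]
```

View pics/w4.png

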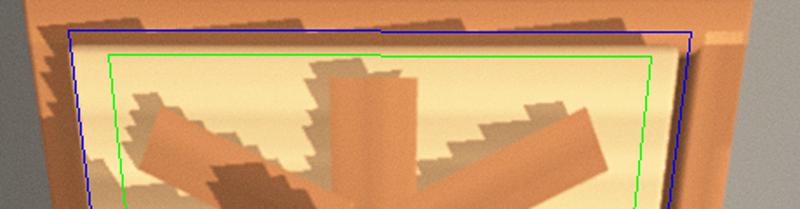

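The hard stop came at the same place as the first seating (59 mm from the axle) at 20 N. In the earlier wrist view the wall's outer edge was 10 mm of wall thickness from the block's edge, so the dark strip is shadow on the wall top rather than a gap. I'll retreat and make the last check.

Call:
move_arm --targets '[[[0.4, -0.1, -1.5, 0, 0, 0, 0], [0.4, -0.3, -3.5, 2, 0, 0, 0], [0.4, -0.3, -3.5, 8, 0, 0, 0], [0.4, -0.3, -4, 14, 0, 0, 0], [0.4, -0.3, -4, 20, 0, 0, 0], [0.4, -0.3, -4, 20, 0, 0, 0]]]'

```text
clock: 30.08
tool_pos: [0.5468, 0.0433, 0.2476]
eef_rot: [3.128, -0.134, 0.021]
wrist_force: [0.7, -0.4, -0.1]
finger_gap: 0.702
```

```bash
python3 look.py x1 >/dev/null; python3 - <<'E' 2>&1 | tail -4
from ang import *
from workcell import grab_frame, readout
W=camera_info('wrist');im=grab_frame('wrist')[:,:,::-1].copy()
np.savez('W_x2.npz',**{k:np.array(v) for k,v in W.items()})
cv2.imwrite('pics/x0.png',im)
cv2.imwrite('pics/x2.png',cv2.resize(im[0:210,180:460],(800,600),interpolation=cv2.INTER_CUBIC))
t=grab_frame('top')[:,:,::-1]; cv2.imwrite('pics/x3.png',cv2.resize(t[120:320,180:420],(720,600),interpolation=cv2.INTER_CUBIC))
print(readout.state()['clock'],readout.state()['tool_pos'])
E
```

```text
blk4 [ 0.4861 -0.0807  0.1117] 0.0037
wBL [0.6213 0.0918 0.0388] 0.0017
wBR [0.5818 0.2181 0.0276] 0.0002
30.225 [0.54267635 0.04370554 0.23980612]
```

View pics/x1.png

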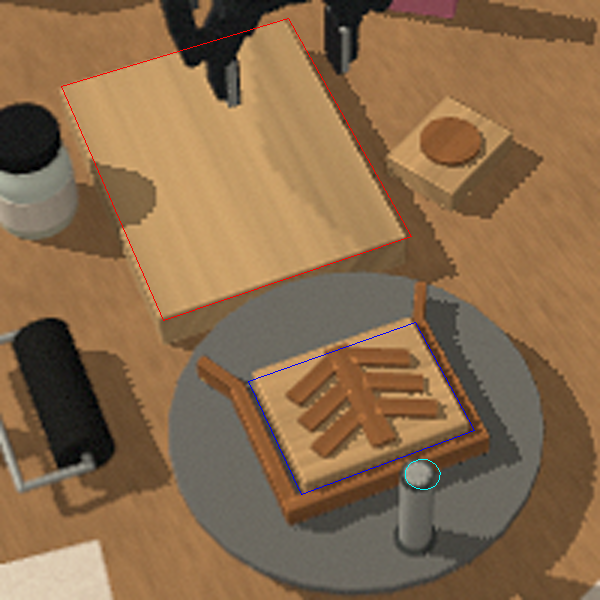

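View pics/x2.png

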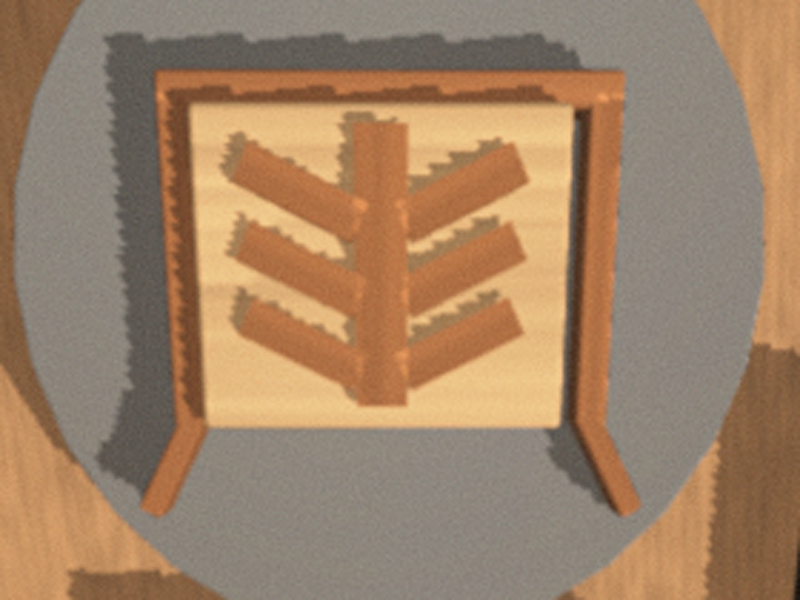

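View pics/x3.png

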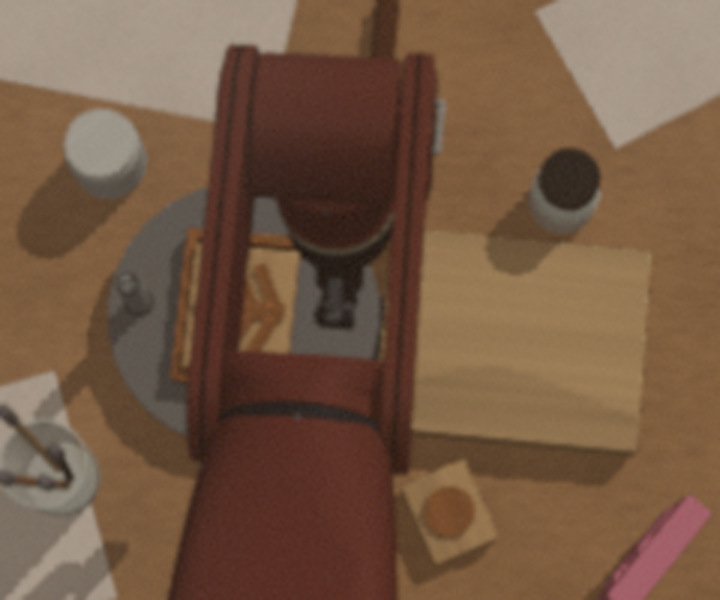

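```bash
python3 - <<'E'
from workcell import order, readout
print(order.sign_off(), readout.state()['clock'])
E
```

```text
the job is handed in; nothing more can be done
the job is handed in; nothing more can be done
```

The block is lying carved face up in the pocket, against the back wall, with the turntable at the stop facing the feed board. I handed the job in just after clock 30.2 s of the 67 s; no verdict came back.

**What I did:**
- I turned the table to its stop by the caged post.
- I gripped the standing block, centred it on the lane and tipped it carved face up.
- I pushed it toward the pocket. A front corner caught on the flared wall and swung the table about 12° one way. The next push swung it about 11° the other way.
- I re-aligned the fingers with the turned pocket and pushed the block home. Then I turned the table back with the post, gave a last seating push at about 20 N, and withdrew the arm.

**What the last checks showed:**
- **Table:** the back wall was level in the wrist view with the gripper squared to the lane. The post was within about 1 pixel of its predicted place.
- **Block:** it was square, with its back edge at the wall's inner edge. In that picture the wall measured its full 10 mm thickness up to the block.
- **Bystanders:** the jar, can, pot, small block and roller looked unmoved in the pictures. I did not measure them again.

**What disagreed:** one calibrated wrist view, taken before the last push, put the block about 4 mm short of home. The same view put the back wall's outer edge about 5 mm off in the same direction, so I took it as camera bias. The block also stopped hard at the same point twice.

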